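# Tilt out the bin and weigh the moulding

### The arm

A 7-joint arm with a two-finger parallel gripper is mounted at the origin on the work surface. World frame = base frame: x ahead of the robot, y to its left, z up, the work surface at z = 0. Lengths are in mm, angles in rad, forces in N, time in s.
With the tool pointing down it reaches from about 375 to 925 mm from the base axis. Payload 3.1 kg.
Tool frame: the origin (TCP) lies midway between the tips of the shut fingers; the grasp point (between the pads) lies 19 mm behind it (grip_depth is the distance from the TCP to the grasp point, in mm); z points along the fingers, y is the direction in which the jaws open and shut (so a half turn about z gives the same grasp; the last joint's range is limited). The gripper opens to 85 mm and grips with 20 to 120 N. Pads are 22 mm wide; open, the fingers measure 114 mm over their backs; the gripper's body (76 mm by 85 mm) begins 54 mm behind the grasp point. The pads swing forward as they close: fully open they stand 13 mm farther back than shut.
Start: joints at [1.012, 0.383, 0.044, 1.598, -0.018, 1.161, -0.05], TCP at [289.051, -582.196, 211.169] pointing down, gripper open.
Joint ranges: [-2.61, 2.61], [-0.41, 2.15], [-1.48, 1.57], [0, 2.5], [-1.57, 4.71], [0.05, 1.97], [-2.85, 2.85]. Speed limits (rad/s): [2.79, 2.79, 3.14, 3.14, 3.14, 3.14, 3.14].

### API

Orientations are given as a rotation vector (axis times angle).
In Python, from cell import state, capture, hand_in, grip_depth gives the robot as it stands.
- The arm moves only by the tool arm_command, never from a script. Its argument "motion" is a list of rows, each an object with "fingers": the opening, from 0 (shut) to 1 (fully open); "dp": the shift along the tool's x, y, z in mm, a list of three; "yaw": the turn about the tool's z in degrees. A call has 1 to 20 rows; each row shifts and turns the pose as measured when the row begins, along the tool's axes as they then stand; what a row does not reach is not made up. A row lasts 1/12 s, in which the tool goes at most 41.7 mm and 7.16 degrees, less where a joint would pass 70% of its speed; a pose out of reach is approached as far as the arm can. A call with a gripper value outside its range is refused whole. The fingers move at their own pace and stop on an object; "grip_force" is the grip in N (left out, the last holds). Time passes only in rows, so rows that do not move let the fingers close. It gives the time, the measured TCP pose, the force and the opening at its end, in the units of the state.
- state(): the state, without advancing time (a new reading comes with each control period).
- capture(name): name is "scene" or "top" or "wrist"; returns a dict with "img" (420x560x3 uint8, red, green, blue), "fx", "fy", "cx", "cy" (pixels), "xyz" and "rotation" of the camera in the world; the wrist camera has in their place "mount" (4x4, takes a point from camera to tool coordinates, whose origin is the TCP and whose axes are the flange's). Camera axes: x right, y down, z forward; pixel columns grow to the right and rows downward; lengths in mm; the calibration is good to about 2 mm. The wrist camera is an equidistant fisheye: a pixel r from the principal point sees the ray r / f radians off the axis. A picture is of the moment at which its call begins: read the wrist's pose just before it. There is no depth.
- hand_in(): hands the job in, once; it reports no verdict.
The state is a dict: "t": time; "qpos": joint angles; "qvel": joint speeds; "tau": joint torques, N m; "ee_pos": TCP position; "tcp_rot": TCP orientation; "ft_force": force on the tool from outside, world axes, zero at the start; "moment": the same for the moment, N m; "gripper_width": opening from 0.0 (shut) to 1.0 (fully open).
Only numpy, scipy, OpenCV 4.12 (cv2) and the standard library are available. Lean on these libraries where they do the work, as an engineer would, in place of code of your own. Each camera call takes 0.05 s, during which the arm holds its last target.

### The job

Tilt out the bin that has the bow handle, take out the tall plastic moulding that stands in it and set it down gently, without dropping it, on the steel pan of the balance. Leave that bin tilted well out and the moulding resting on the middle of the pan. Do not open the bin with the knob, and do not shove the jars, the beaker or the steel weight about.

Things in the scene. Friction and masses are not known exactly. Their poses are not given: they have to be found in the camera images.
- case_a: (All sizes in this list are in mm.) Beige case of the bin with the bow handle, fixed; 130 deep (x) x 170 wide (y) x 157 high. Origin at the centre of its underside, 30 above the table (on a dark plinth 150 x 370 x 30). Its own -x is its open front. Its 12 thick top overhangs the shut bin, 187 above the table, flush with the bin's front face.
- bin_a_hinge (a point): Pivot of the bow-handle bin: middle of the lower front edge of its front panel, 65 in front of the case's centre and 12 above the case's underside. The bin turns about this point's y axis (level, along the front). The axes turn with the bin: x from the front face into the bin, y along the front, z up the front panel.
- bin_a (a joint): Tilt of the bow-handle bin, rad: 0 shut, grows as its top comes forward and down out of the case, stop at 0.70. The hinge is stiff (about 0.3 N m), so the bin stays where it is left; about 4 N at the handle moves it. Bin in the pivot's axes: front panel x 0 to 6, 156 wide, z 0 to 130; inner floor at z 5, inside x 6 to 96 and y -71 to 71; side walls 90 high, back wall 80 high, top open.
- bin_a_handle (a point): Middle of the bow handle: round bar, 10 thick, 120 long along y, 45 in front of the bin's front face (40 clear behind it), 112 up the panel from the pivot. Turns with the bin (at the pivot's axes x -45, z 112).
- case_b: The other beige case, the same in every way, holding the bin with a round knob. Fixed. The cases a and b stand side by side, in either order, 180 apart between centres. Both bins start shut.
- bin_b (a joint): Tilt of the bin with the knob, rad, 0 shut, the same kind of hinge; to be left shut.
- bin_b_knob (a point): The knob of the other bin: round, 28 across, standing 30 out of the front at mid-width, 100 up the panel.
- moulding: Blue-grey moulded plastic block, the only loose thing in the bow-handle bin: 36 (x) x 40 (y) x 102 (z) with a round boss 22 across and 8 high on top; 0.10 to 0.21 kg. Origin at the centre of its foot, z up its length. Stands in the bin by the front panel, y roughly along it, and leans on it when the bin is out. Best gripped across y within 30 of the top, the tool along its length.
- moulding_mid (a point): Centre of the moulding, 51 above its foot.
- pan: Square steel pan of the balance, 150 x 150 x 6, fixed. Origin at the centre of its upper face, 77 above the table.
- balance: Beige bench balance, fixed, 240 (x) x 200 (y), housing 55 high (green panel at its -x end 65 high); the pan's centre lies 35 towards its +x. Origin at the centre of its underside.
- jar_tall: Clip-top glass jar, 96 across, 220 high, loose. Origin under its centre.
- jar_short: Clip-top glass jar, 72 across, 110 high, loose, to the right of the cases (-y). Origin under its centre.
- beaker: White plastic beaker, 80 across, 100 high, loose. Origin under its centre.
- weight: Steel calibration weight, 38 across, 58 high, loose. Origin under its centre.

How it is judged:
By the outcome, as a careful person would: the job done as asked, in the order asked, and still so for the second after the job is handed in, with the robot touching nothing.
It also fails if it takes over 54 s, if anything falls off the work surface, if the arm or the gripper's body presses on something with over 40 N, if the wrist force passes 120 N, or if a joint passes its speed limit or range.

## Working session

There is one attempt and no reset: what is moved stays moved. The work goes in short steps, Python scripts to look and compute and a tool call to move; the robot and the scene stay as the last step left them, time stands still between calls to the robot, and variables do not carry over. Pictures are saved under pics/ and viewed, and the job is handed in when it is done.

Besides the shell and the picture viewer there is one more tool, called after ">>>" by a JSON object that holds its "method" and its "body". arm_command: Moves the arm, as the interface text tells. Its arguments: {"type":"object","properties":{"motion":{"type":"array","items":{"type":"object","properties":{"fingers":{"type":"number"},"dp":{"type":"array","items":{"type":"number"}},"yaw":{"type":"number"}}}},"grip_force":{"type":"number"}},"required":["motion"]}

```bash
mkdir -p pics; ls; python3 - <<'E'
from cell import state,capture,grip_depth
import cv2,numpy as np
s=state();print(s,grip_depth)
for n in("scene","top","wrist"):
    c=capture(n);cv2.imwrite(f"pics/{n}0.png",c["img"][:,:,::-1])
    print(n,{k:(np.round(v,4).tolist() if hasattr(v,'tolist') or isinstance(v,(list,tuple)) else v) for k,v in c.items() if k!="img"})
    np.save(f"pics/{n}0.npy",{k:v for k,v in c.items()},allow_pickle=True)
E
```

```text
pics
{'t': 0.0, 'qpos': array([ 1.01217544,  0.38384375,  0.04382353,  1.59958857, -0.01790386,
        1.16119449, -0.04989553]), 'qvel': array([-0.00011012,  0.00013433,  0.00026221, -0.00076792, -0.00010139,
        0.00240608, -0.00029446]), 'tau': array([ 2.55366549e-04, -4.33463752e+01,  1.02474175e+00, -2.49511403e+01,
        1.04436313e-02,  1.12929119e-02,  5.01780846e-06]), 'ee_pos': array([ 288.59757641, -581.30036936,  209.77465538]), 'tcp_rot': array([-3.05606493e+00, -7.17029076e-01,  1.15186932e-03]), 'ft_force': array([-0.67562214,  0.47195685, -0.22731639]), 'moment': array([-0.01901112,  0.00754858,  0.04484675]), 'gripper_width': 1.0005168717549744} 18.700000000000003
scene {'fx': 487.5525386076981, 'fy': 487.5525386076981, 'cx': 278.13614743107547, 'cy': 207.64229759412953, 'xyz': [133.8606, -781.0827, 1104.9819], 'rotation': [-2.3469, 0.6159, -0.2533]}
top {'fx': 519.7278865731412, 'fy': 519.7278865731412, 'cx': 277.0924530947732, 'cy': 215.8675543482278, 'xyz': [288.726, 11.1631, 1628.7821], 'rotation': [-2.135, 2.1183, -0.2173]}
wrist {'fx': 325.19226210127806, 'fy': 325.19226210127806, 'cx': 280.8467659356516, 'cy': 208.4496692755432, 'mount': [[0.0001, -0.9503, -0.3113, 79.4367], [1.0, -0.0003, 0.0014, -0.398], [-0.0014, -0.3113, 0.9503, -162.7896], [0.0, 0.0, 0.0, 1.0]]}
```

View pics/scene0.png

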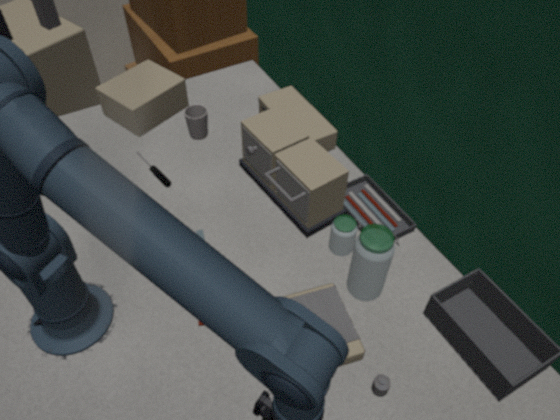

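View pics/top0.png

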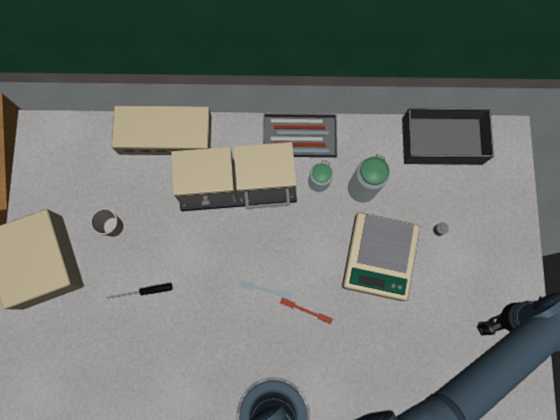

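View pics/wrist0.png

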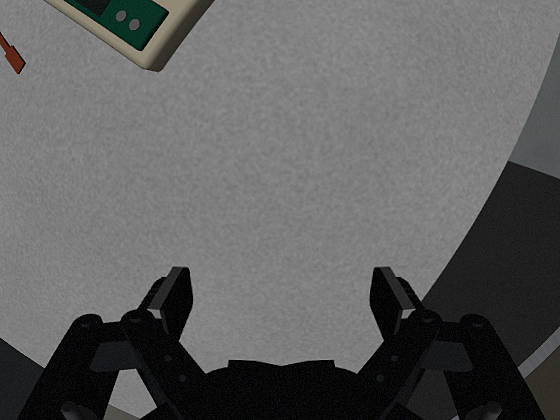

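```bash
cat > h.py <<'E'
import numpy as np,cv2
from scipy.spatial.transform import Rotation as R
def ray(c,u,v,s=None):
    if "mount" in c:
        dx,dy=(u-c["cx"]),(v-c["cy"]);r=np.hypot(dx,dy);th=r/c["fx"]
        d=np.array([np.sin(th)*dx/r,np.sin(th)*dy/r,np.cos(th)])
        M=np.array(c["mount"]);Rt=R.from_rotvec(s["tcp_rot"]).as_matrix()
        return Rt@M[:3,3]+s["ee_pos"],Rt@M[:3,:3]@d
    d=np.array([(u-c["cx"])/c["fx"],(v-c["cy"])/c["fy"],1])
    return np.array(c["xyz"]),R.from_rotvec(c["rotation"]).as_matrix()@d
def onz(c,u,v,z,s=None):
    o,d=ray(c,u,v,s);return o+d*(z-o[2])/d[2]
def tri(rays):
    A=np.zeros((3,3));b=np.zeros(3)
    for o,d in rays:
        d=d/np.linalg.norm(d);P=np.eye(3)-np.outer(d,d);A+=P;b+=P@o
    p=np.linalg.solve(A,b);return p,[np.linalg.norm(np.cross(p-o,d/np.linalg.norm(d))) for o,d in rays]
def proj(c,p,s=None):
    p=np.asarray(p,float)
    if "mount" in c:
        M=np.array(c["mount"]);Rt=R.from_rotvec(s["tcp_rot"]).as_matrix()
        q=M[:3,:3].T@(Rt.T@(p-s["ee_pos"])-M[:3,3])
        r=np.hypot(q[0],q[1]);th=np.arctan2(r,q[2]);return c["cx"]+c["fx"]*th*q[0]/r,c["cy"]+c["fx"]*th*q[1]/r
    q=R.from_rotvec(c["rotation"]).as_matrix().T@(p-c["xyz"]);return c["cx"]+c["fx"]*q[0]/q[2],c["cy"]+c["fy"]*q[1]/q[2]
def load(n): return np.load(f"pics/{n}.npy",allow_pickle=True).item()
E
python3 - <<'E'
import cv2
a=cv2.imread("pics/top0.png");cv2.imwrite("pics/t1.png",cv2.resize(a[125:305,165:425],None,fx=3,fy=3,interpolation=cv2.INTER_CUBIC))
a=cv2.imread("pics/scene0.png");cv2.imwrite("pics/s1.png",cv2.resize(a[80:280,230:400],None,fx=3,fy=3,interpolation=cv2.INTER_CUBIC))
E
```

```text
(no output)
```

View pics/t1.png

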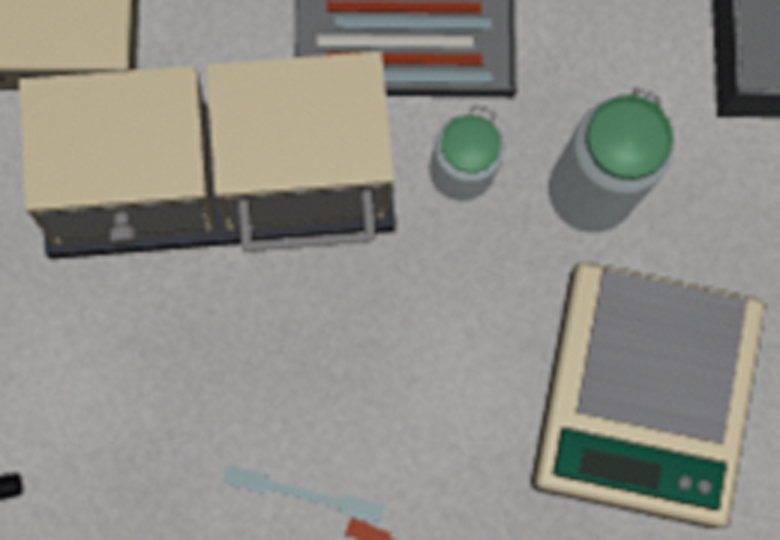

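View pics/s1.png

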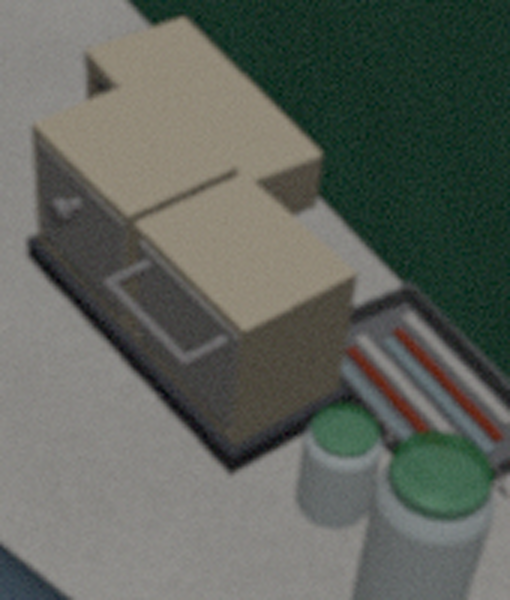

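```bash
python3 - <<'E'
from h import *
T=load("top0");S=load("scene0")
t=lambda u,v:((u+.5)/3-.5+165,(v+.5)/3-.5+125)
s=lambda u,v:((u+.5)/3-.5+230,(v+.5)/3-.5+80)
for n,z,pt,ps in[("RL",187,(207,68),None),("RR",187,(384,53),(355,277)),("FR",187,(392,184),(245,332)),("FL",187,(214,196),(140,238)),("hL",154,(245,246),(108,285)),("hR",154,(373,238),(186,358))]:
    print(n,onz(T,*t(*pt),z).round(1),end=' ')
    if ps: print(onz(S,*s(*ps),z).round(1),*[np.round(x,1) for x in tri([ray(T,*t(*pt)),ray(S,*s(*ps))])],end='')
    print()
for p in[(604,268),(748,298),(722,443),(576,412)]:print("pan",onz(T,*t(*p),77).round(1))
for n,z,p in[("js",110,(471,143)),("jt",215,(630,137))]:print(n,onz(T,*t(*p),z).round(1))
print("weight",onz(T,442,229,58).round(1))
E
```

```text
RL [768.9 121.1 187. ] 
RR [785.9 -49.9 187. ] [782.2 -51.2 187. ] [785.5 -49.4 184.5] [1.4 1.4]
FR [655.3 -57.6 187. ] [658.1 -61.4 187. ] [658.  -58.5 183.6] [1.9 1.9]
FL [641.9 111.6 187. ] [637.6  88.  187. ] [650.  112.8 160.9] [1.8 1.8]
hL [600.6  82.9 154. ] [597.9  77.5 154. ] [601.5  83.3 147.5] [0.4 0.4]
hR [609.6 -40.8 154. ] [613.9 -37.2 154. ] [609.9 -41.1 159.2] [1.4 1.4]
pan [ 597.4 -278.5   77. ]
pan [ 567.7 -424.1   77. ]
pan [ 420.8 -391.8   77. ]
pan [ 450.5 -246.7   77. ]
js [ 718.3 -141.1  110. ]
jt [ 696.  -280.6  215. ]
weight [ 556.3 -515.3   58. ]
```

The top view shows the bow handle at about (265,205) px on the right-hand (-y) case and the knob on the left case. The pan is at about (385,243) px. The handle triangulates to z ≈ 153 against 154 expected, and the case top to 184 against 187, so both are consistent. I'm moving towards the handle.

>>> {"method": "arm_command", "body": {"motion": [{"dp":[31,-21,-5],"fingers":0},{"dp":[31,-21,-5],"fingers":0},{"dp":[31,-21,-5],"fingers":0},{"dp":[31,-21,-5],"fingers":0},{"dp":[31,-21,-5],"fingers":0},{"dp":[31,-21,-5],"fingers":0},{"dp":[31,-21,-5],"fingers":0},{"dp":[31,-21,-5],"fingers":0},{"dp":[31,-21,-5],"fingers":0},{"dp":[31,-21,-5],"fingers":0},{"dp":[31,-21,-5],"fingers":0},{"dp":[31,-21,-5],"fingers":0},{"dp":[31,-21,0],"fingers":0},{"dp":[31,-21,0],"fingers":0}]}}

```text
invalid input
```

>>> {"method": "arm_command", "body": {"motion": [{"dp":[31,-21,-5],"fingers":0,"yaw":0},{"dp":[31,-21,-5],"fingers":0,"yaw":0},{"dp":[31,-21,-5],"fingers":0,"yaw":0},{"dp":[31,-21,-5],"fingers":0,"yaw":0},{"dp":[31,-21,-5],"fingers":0,"yaw":0},{"dp":[31,-21,-5],"fingers":0,"yaw":0},{"dp":[31,-21,-5],"fingers":0,"yaw":0},{"dp":[31,-21,-5],"fingers":0,"yaw":0},{"dp":[31,-21,-5],"fingers":0,"yaw":0},{"dp":[31,-21,-5],"fingers":0,"yaw":0},{"dp":[31,-21,0],"fingers":0,"yaw":0},{"dp":[31,-21,0],"fingers":0,"yaw":0}], "grip_force": 40}}

```text
t: 1.15
ee_pos: [509.7, -186.6, 254.5]
tcp_rot: [-3.065, -0.674, 0.02]
ft_force: [1.4, -1.2, 0.8]
gripper_width: 0.004
```

>>> {"method": "arm_command", "body": {"motion": [{"dp":[0,0,0],"fingers":0,"yaw":6.8},{"dp":[0,0,0],"fingers":0,"yaw":6.8},{"dp":[0,0,0],"fingers":0,"yaw":6.7},{"dp":[18.6,-28.6,5],"fingers":0,"yaw":0},{"dp":[18.6,-28.6,5],"fingers":0,"yaw":0},{"dp":[18.6,-28.6,5],"fingers":0,"yaw":0},{"dp":[18.6,-28.6,5],"fingers":0,"yaw":0},{"dp":[18.6,-28.6,5],"fingers":0,"yaw":0},{"dp":[18.6,-28.6,5],"fingers":0,"yaw":0},{"dp":[18.6,-28.6,5],"fingers":0,"yaw":0},{"dp":[0,0,0],"fingers":0,"yaw":0}]}}

```text
t: 2.07
ee_pos: [630.6, 44.4, 214.2]
tcp_rot: [-3.133, -0.115, 0.022]
ft_force: [-0.7, 2.4, -0.2]
gripper_width: -0.002
```

```bash
cat > look.py <<'E'
import sys
from h import *
from cell import state,capture
tag=sys.argv[1]
s=state()
for n in sys.argv[2:]:
    if n=="wrist": s=state()
    c=capture(n);c["s"]=s;np.save(f"pics/{n}{tag}.npy",c,allow_pickle=True);cv2.imwrite(f"pics/{n}{tag}.png",c["img"][:,:,::-1])
Rm=R.from_rotvec(s["tcp_rot"]).as_matrix()
print(s["t"],s["ee_pos"].round(1),"heading",np.degrees(np.arctan2(Rm[1,0],Rm[0,0])).round(2),"z",Rm[:,2].round(3),s["ft_force"].round(1),s["gripper_width"])
E
python3 look.py 2 wrist top
```

```text
2.0667 [630.6  44.4 214.2] heading 4.2 z [-0.014  0.006 -1.   ] [-0.7  2.4 -0.2] -0.001637164040749074
```

View pics/wrist2.png

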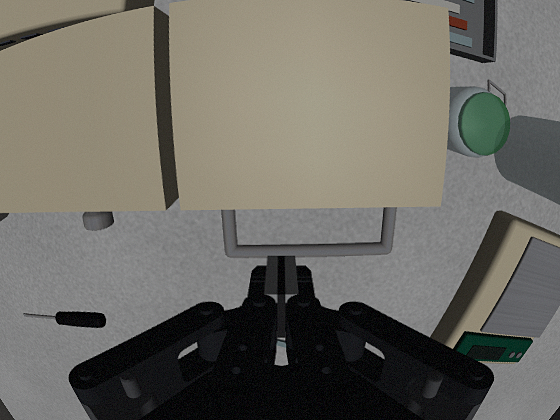

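```bash
python3 - <<'E'
from h import *
W=load("wrist2");s=W["s"];T=load("top0");t=lambda u,v:((u+.5)/3-.5+165,(v+.5)/3-.5+125)
for n,p,z,q in[("barL",(229,250),154,(245,246)),("barR",(391,248),154,(373,238)),("FL",(180,210),187,(214,196)),("FR",(443,207),187,(392,184))]:
    print(n,onz(W,*p,z,s).round(1),*[np.round(x,1) for x in tri([ray(W,*p,s),ray(T,*t(*q))])])
print(proj(W,s["ee_pos"],s))
E
```

```text
barL [599.7  82.3 154. ] [600.3  82.5 155.1] [0.4 0.4]
barR [609.9 -43.7 154. ] [610.  -41.9 155.4] [1.3 1.3]
FL [641.6 109.7 187. ] [641.7 110.8 186.3] [0.9 0.9]
FR [656.6 -62.  187. ] [656.1 -58.9 189.5] [2. 2.]
(np.float64(280.8806984835089), np.float64(253.12701759559832))
```

>>> {"method": "arm_command", "body": {"motion": [{"dp":[-8,22,0],"fingers":0,"yaw":0},{"dp":[0,0,10],"fingers":0,"yaw":0},{"dp":[0,0,15],"fingers":0,"yaw":0},{"dp":[0,0,0],"fingers":0,"yaw":0}]}}

```text
t: 2.5
ee_pos: [621.7, 6.5, 189.1]
tcp_rot: [3.135, 0.094, -0.024]
ft_force: [-1.2, -1.2, -0.7]
gripper_width: -0.001
```

>>> {"method": "arm_command", "body": {"motion": [{"dp":[0,0,0],"fingers":0,"yaw":0},{"dp":[0,0,0],"fingers":0,"yaw":0}]}}

```text
t: 2.67
ee_pos: [620.7, 2.6, 189.0]
tcp_rot: [3.134, 0.086, -0.027]
ft_force: [0.8, -0.0, -0.1]
gripper_width: 0.002
```

```bash
python3 look.py 3 
```

```text
2.6667 [620.7   2.6 189. ] heading 3.14 z [-0.017 -0.007 -1.   ] [ 0.8 -0.  -0.1] 0.002022837061867518
```

>>> {"method": "arm_command", "body": {"motion": [{"dp":[3,-8,0],"fingers":0,"yaw":-1},{"dp":[1,-3,0],"fingers":0,"yaw":-0.3},{"dp":[0,-1,0],"fingers":0,"yaw":0},{"dp":[0,0,0],"fingers":0,"yaw":0}]}}

```text
t: 3.0
ee_pos: [625.7, 15.2, 191.5]
tcp_rot: [3.132, 0.122, -0.021]
ft_force: [0.1, 1.2, -0.0]
gripper_width: 0.004
```

>>> {"method": "arm_command", "body": {"motion": [{"dp":[0,0,12],"fingers":0,"yaw":0},{"dp":[0,0,14],"fingers":0,"yaw":0},{"dp":[0,0,10],"fingers":0,"yaw":0},{"dp":[0,0,6],"fingers":0,"yaw":0},{"dp":[0,0,1],"fingers":0,"yaw":0},{"dp":[0,0,0],"fingers":0,"yaw":0}]}}

```text
t: 3.5
ee_pos: [625.8, 17.1, 145.5]
tcp_rot: [3.133, 0.127, -0.018]
ft_force: [0.0, 0.1, 1.1]
gripper_width: 0.001
```

```bash
python3 look.py 4 wrist
```

```text
3.5 [625.8  17.1 145.5] heading 4.65 z [-0.011 -0.007 -1.   ] [0.  0.1 1.1] 0.0008233885055253478
```

View pics/wrist4.png

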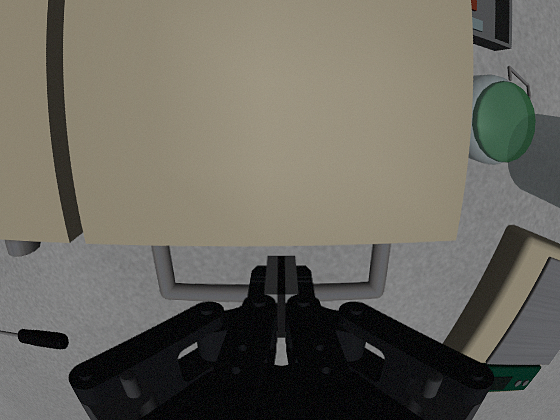

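>>> {"method": "arm_command", "body": {"motion": [{"dp":[-3,0,4],"fingers":0,"yaw":0},{"dp":[-5,0,3],"fingers":0,"yaw":0},{"dp":[-5,0,3],"fingers":0,"yaw":0},{"dp":[-5,0,3],"fingers":0,"yaw":0},{"dp":[-5,0,3],"fingers":0,"yaw":0},{"dp":[-4,0,3],"fingers":0,"yaw":0},{"dp":[-2,0,2],"fingers":0,"yaw":0},{"dp":[0,0,0],"fingers":0,"yaw":0}]}}

```text
t: 4.22
ee_pos: [605.8, 15.2, 133.7]
tcp_rot: [3.133, 0.126, 0.026]
ft_force: [-1.4, 0.5, 0.8]
gripper_width: -0.003
```

>>> {"method": "arm_command", "body": {"motion": [{"dp":[-4,0,4],"fingers":0,"yaw":0},{"dp":[-6,0,5],"fingers":0,"yaw":0},{"dp":[-6,0,5],"fingers":0,"yaw":0},{"dp":[-6,0,5],"fingers":0,"yaw":0},{"dp":[-6,0,5],"fingers":0,"yaw":0},{"dp":[-5,0,4],"fingers":0,"yaw":0},{"dp":[-3,0,2],"fingers":0,"yaw":0},{"dp":[-1,0,0],"fingers":0,"yaw":0},{"dp":[0,0,0],"fingers":0,"yaw":0}]}}

```text
t: 4.97
ee_pos: [571.2, 12.1, 107.5]
tcp_rot: [3.132, 0.125, 0.042]
ft_force: [1.7, 0.3, 2.4]
gripper_width: -0.003
```

```bash
python3 look.py 5 wrist scene
```

```text
4.9667 [571.2  12.1 107.5] heading 4.59 z [ 0.027 -0.005 -1.   ] [1.7 0.3 2.4] -0.002829381208888816
```

View pics/wrist5.png

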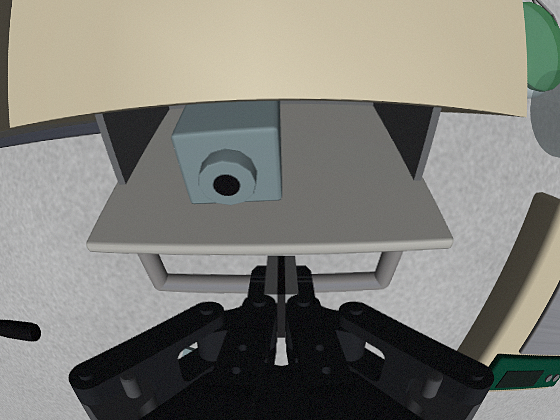

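View pics/scene5.png

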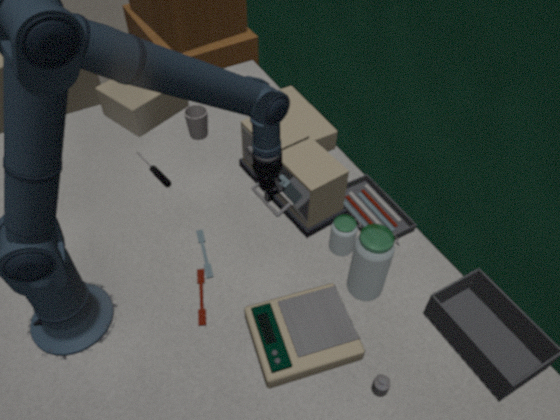

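>>> {"method": "arm_command", "body": {"motion": [{"dp":[0,0,-8],"fingers":0,"yaw":0},{"dp":[0,0,-14],"fingers":0,"yaw":0},{"dp":[0,0,-20],"fingers":0,"yaw":0},{"dp":[0,0,-24],"fingers":0,"yaw":0},{"dp":[0,0,-24],"fingers":0,"yaw":0},{"dp":[0,0,-16],"fingers":0.8,"yaw":0},{"dp":[0,0,-8],"fingers":0.8,"yaw":0},{"dp":[0,0,-2],"fingers":0.8,"yaw":0},{"dp":[0,0,0],"fingers":0.8,"yaw":0}]}}

```text
t: 5.82
ee_pos: [555.5, 11.7, 221.8]
tcp_rot: [3.132, 0.126, -0.013]
ft_force: [0.4, -0.6, -0.1]
gripper_width: 0.561
```

```bash
python3 look.py 6 wrist
```

```text
5.8167 [555.5  11.7 221.8] heading 4.59 z [-0.008 -0.007 -1.   ] [ 0.4 -0.6 -0.1] 0.5611699024446939
```

View pics/wrist6.png

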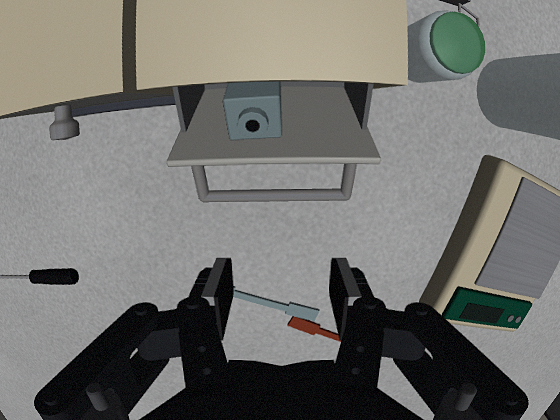

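```bash
python3 - <<'E'
from h import *
W=load("wrist6");s=W["s"];W5=load("wrist5");s5=W5["s"]
print("bar L,R tri", [np.round(tri([ray(W,*a,s),ray(W5,*b,s5)])[0],1) for a,b in[((199,197),(157,283)),((353,197),(391,283))]])
print("panel top tri",[tri([ray(W,*a,s),ray(W5,*b,s5)])[0].round(1) for a,b in[((168,161),(88,247)),((380,159),(452,245))]])
print("boss", [np.round(x,1) for x in tri([ray(W,252,126,s),ray(W5,227,185,s5)])])
# theta by ray vs arc; pivot
C=np.array([649.,25.,42.]);xp=np.array([.9968,.080,0]);zp=np.array([0,0,1.])
def pt(x,z,th,y=0): return C+xp*(x*np.cos(th)-z*np.sin(th))+zp*(x*np.sin(th)+z*np.cos(th))+np.array([-.08,.9968,0])*y
for nm,W_,s_,y in(("6",W,s,(197,160)),("5",W5,s5,(283,248))):
  for th in(.4,.45,.5,.55,.6,.65):
    print(nm,th,np.round([proj(W_,pt(-45,112,th),s_)[1],y[0],proj(W_,pt(0,130,th),s_)[1],y[1]],1))
print(pt(24,115,.55),pt(24,115,.5))
E
```

```text
bar L,R tri [array([552.4,  80.8, 120.7]), array([562.7, -50.4, 120.9])]
panel top tri [array([591. ,  94.5, 163.3]), array([603.7, -55.2, 162.8])]
boss [array([618.2,  36.6, 153.3]), array([0., 0.])]
6 0.4 [191.4 197.  156.6 160. ]
6 0.45 [194.8 197.  164.3 160. ]
6 0.5 [197.8 197.  171.5 160. ]
6 0.55 [200.3 197.  178.1 160. ]
6 0.6 [202.4 197.  184.1 160. ]
6 0.65 [204.1 197.  189.6 160. ]
5 0.4 [281. 283. 245. 248.]
5 0.45 [283.9 283.  256.5 248. ]
5 0.5 [286.  283.  266.4 248. ]
5 0.55 [287.4 283.  274.9 248. ]
5 0.6 [288.3 283.  282.1 248. ]
5 0.65 [288.6 283.  288.1 248. ]
[609.47843222  21.82812458 152.58481353] [615.0370748   22.27424356 154.42820754]
```

The wrist view shows the bin at roughly 0.45 rad, with the moulding leaning on the panel and its boss at (252,126) px. I'll draw the bin out a bit further from inside the panel top, at the empty right side.

>>> {"method": "arm_command", "body": {"motion": [{"dp":[12,7,0],"fingers":0,"yaw":0},{"dp":[16,9,0],"fingers":0,"yaw":0},{"dp":[16,8,0],"fingers":0,"yaw":0},{"dp":[12,6,0],"fingers":0,"yaw":0},{"dp":[6,3,0],"fingers":0,"yaw":0},{"dp":[2,1,0],"fingers":0,"yaw":0},{"dp":[0,0,0],"fingers":0,"yaw":0}]}}

```text
t: 6.45
ee_pos: [615.4, -17.7, 208.7]
tcp_rot: [3.132, 0.129, -0.051]
ft_force: [0.3, 0.0, 0.5]
gripper_width: -0.0
```

```bash
python3 look.py 7 wrist
```

```text
6.45 [615.4 -17.7 208.7] heading 4.73 z [-0.032 -0.008 -0.999] [0.3 0.  0.5] -0.00011100194229716074
```

View pics/wrist7.png

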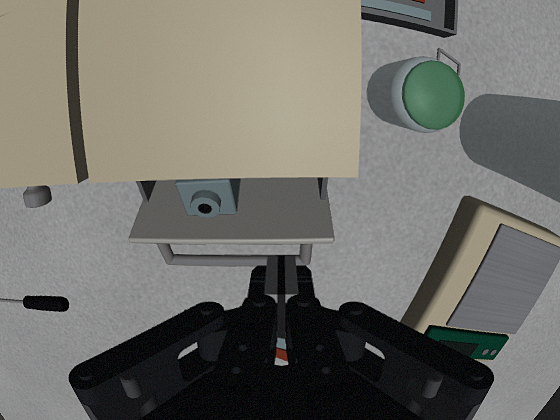

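```bash
python3 - <<'E'
from h import *
W=load("wrist6");s=W["s"];V=load("wrist7");q=V["s"]
for n,a,b in[("pL",(168,161),(130,240)),("pR",(380,159),(333,241)),("barL",(199,197),(168,260)),("boss",(252,126),(205,208))]:
    print(n,[np.round(x,1) for x in tri([ray(W,*a,s),ray(V,*b,q)])])
E
```

```text
pL [array([591.2,  94.4, 163.4]), array([0.4, 0.4])]
pR [array([604.2, -55.6, 163.7]), array([0.3, 0.3])]
barL [array([551.8,  80.6, 119.4]), array([1.1, 1.1])]
boss [array([618.2,  36.4, 154.6]), array([0., 0.])]
```

>>> {"method": "arm_command", "body": {"motion": [{"dp":[6,0,4],"fingers":0,"yaw":0},{"dp":[3,0,10],"fingers":0,"yaw":0},{"dp":[0,0,15],"fingers":0,"yaw":0},{"dp":[0,0,14],"fingers":0,"yaw":0},{"dp":[0,0,9],"fingers":0,"yaw":0},{"dp":[0,0,4],"fingers":0,"yaw":0},{"dp":[0,0,1],"fingers":0,"yaw":0},{"dp":[0,0,0],"fingers":0,"yaw":0}]}}

```text
t: 7.17
ee_pos: [619.6, -13.5, 145.7]
tcp_rot: [3.133, 0.137, -0.056]
ft_force: [-0.4, 1.0, -0.1]
gripper_width: 0.004
```

>>> {"method": "arm_command", "body": {"motion": [{"dp":[-4,0,2],"fingers":0,"yaw":0},{"dp":[-5,0,2],"fingers":0,"yaw":0},{"dp":[-5,0,2],"fingers":0,"yaw":0},{"dp":[-5,0,2],"fingers":0,"yaw":0},{"dp":[-4,0,1],"fingers":0,"yaw":0},{"dp":[-2,0,0],"fingers":0,"yaw":0},{"dp":[0,0,0],"fingers":0,"yaw":0}]}}

```text
t: 7.75
ee_pos: [595.5, -15.7, 141.4]
tcp_rot: [3.133, 0.137, -0.041]
ft_force: [-0.3, 0.1, 0.2]
gripper_width: -0.001
```

>>> {"method": "arm_command", "body": {"motion": [{"dp":[4,0,-8],"fingers":0,"yaw":0},{"dp":[3,0,-16],"fingers":0,"yaw":0},{"dp":[0,0,-22],"fingers":0,"yaw":0},{"dp":[0,0,-22],"fingers":0.6,"yaw":0},{"dp":[-4,-8,-14],"fingers":0.75,"yaw":0},{"dp":[-4,-12,-4],"fingers":0.75,"yaw":0},{"dp":[0,-14,0],"fingers":0.75,"yaw":0},{"dp":[0,-10,0],"fingers":0.75,"yaw":0},{"dp":[0,-5,0],"fingers":0.75,"yaw":0},{"dp":[0,-2,0],"fingers":0.75,"yaw":0},{"dp":[0,0,0],"fingers":0.75,"yaw":0}]}}

```text
t: 8.67
ee_pos: [590.5, 39.1, 231.1]
tcp_rot: [3.133, 0.137, -0.051]
ft_force: [-0.2, 0.3, 0.4]
gripper_width: 0.749
```

```bash
python3 look.py 8 wrist top scene; python3 - <<'E'
import cv2
a=cv2.imread("pics/scene8.png");b=cv2.resize(a[120:250,220:360],None,fx=4,fy=4,interpolation=cv2.INTER_CUBIC);cv2.imwrite("pics/s8c.png",b)
E
```

```text
8.6667 [590.5  39.1 231.1] heading 5.01 z [-0.032 -0.007 -0.999] [-0.2  0.3  0.4] 0.7492269669931969
```

View pics/wrist8.png

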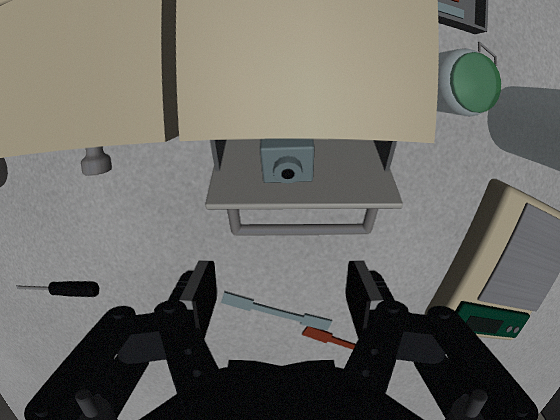

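View pics/s8c.png

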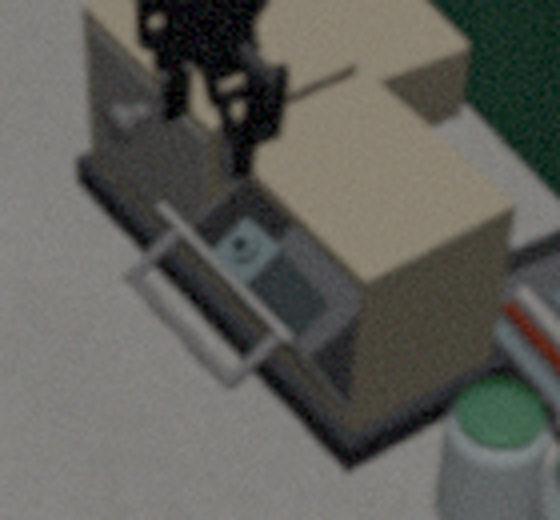

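```bash
python3 - <<'E'
from h import *
V=load("wrist8");q=V["s"];S=load("scene8")
sc=lambda u,v:((u+.5)/4-.5+220,(v+.5)/4-.5+120)
for n,a,b in[("pL",(206,206),(163,205)),("pR",(402,206),(290,340)),("barL",(234,229),(130,277)),("barR",(372,229),(232,385)),("boss",(288,174),(242,243))]:
    p,e=tri([ray(V,*a,q),ray(S,*sc(*b))]);r=p-[649,25,42];X=r[0]*.9968+r[1]*.08;y=-.08*r[0]+.9968*r[1]
    print(n,p.round(1),np.round(e,1),"X",X.round(1),"y",y.round(1),"Z",r[2].round(1),"r",np.hypot(X,r[2]).round(1),"ang",np.arctan2(-X,r[2]).round(3))
E
```

```text
pL [589.   95.1 159.1] [1.6 1.6] X -54.2 y 74.7 Z 117.1 r 129.0 ang 0.433
pR [601.7 -58.  158.4] [1. 1.] X -53.8 y -78.9 Z 116.4 r 128.2 ang 0.433
barL [553.5  77.7 119.7] [0.8 0.8] X -90.9 y 60.2 Z 77.7 r 119.6 ang 0.864
barR [565.1 -48.2 123.8] [0. 0.] X -89.5 y -66.2 Z 81.8 r 121.2 ang 0.83
boss [618.8  35.2 158.7] [1.1 1.1] X -29.3 y 12.6 Z 116.7 r 120.3 ang 0.246
```

>>> {"method": "arm_command", "body": {"motion": [{"dp":[8,1,4],"fingers":0.75,"yaw":0.4},{"dp":[11,1,8],"fingers":0.75,"yaw":0},{"dp":[11,1,10],"fingers":0.75,"yaw":0},{"dp":[7,1,12],"fingers":0.75,"yaw":0},{"dp":[3,1,12],"fingers":0.75,"yaw":0},{"dp":[1,0,8],"fingers":0.75,"yaw":0},{"dp":[0,0,3],"fingers":0.75,"yaw":0},{"dp":[0,0,0],"fingers":0.75,"yaw":0}]}}

```text
t: 9.48
ee_pos: [633.2, 27.9, 165.0]
tcp_rot: [3.13, 0.105, -0.056]
ft_force: [0.1, -0.0, -0.9]
gripper_width: 0.751
```

```bash
python3 look.py 9 wrist
```

```text
9.4833 [633.2  27.9 165. ] heading 3.85 z [-0.036 -0.011 -0.999] [ 0.1 -0.  -0.9] 0.751008365217349
```

View pics/wrist9.png

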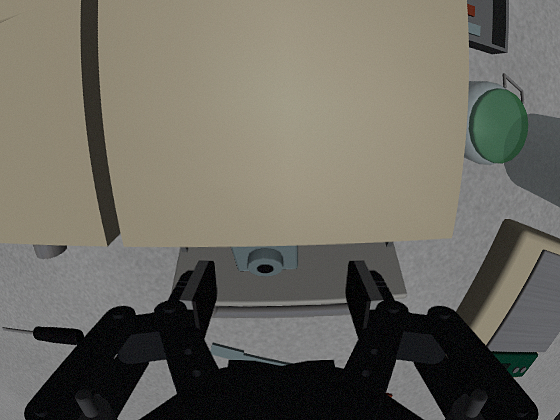

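>>> {"method": "arm_command", "body": {"motion": [{"dp":[-1,-5,0],"fingers":0.75,"yaw":-0.6},{"dp":[0,-3,4],"fingers":0.75,"yaw":0},{"dp":[0,-1,8],"fingers":0.75,"yaw":0},{"dp":[0,0,10],"fingers":0.75,"yaw":0},{"dp":[0,0,9],"fingers":0.75,"yaw":0},{"dp":[0,0,6],"fingers":0.75,"yaw":0},{"dp":[0,0,2],"fingers":0.75,"yaw":0},{"dp":[0,0,0],"fingers":0.75,"yaw":0}]}}

```text
t: 10.2
ee_pos: [629.8, 38.9, 124.7]
tcp_rot: [3.13, 0.127, -0.051]
ft_force: [-0.7, 0.1, 0.4]
gripper_width: 0.751
```

```bash
python3 look.py 10 wrist
```

```text
10.2 [629.8  38.9 124.7] heading 4.65 z [-0.032 -0.01  -0.999] [-0.7  0.1  0.4] 0.7512247721081157
```

View pics/wrist10.png

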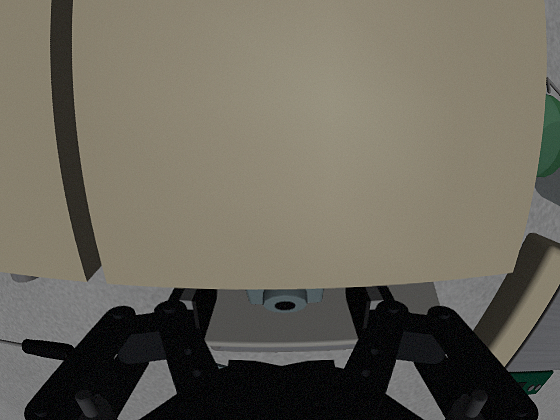

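>>> {"method": "arm_command", "body": {"motion": [{"dp":[0,0,3],"fingers":0.75,"yaw":0},{"dp":[0,0,2],"fingers":0.75,"yaw":0},{"dp":[0,0,0],"fingers":0.4,"yaw":0},{"dp":[0,0,0],"fingers":0.3,"yaw":0},{"dp":[0,0,0],"fingers":0.3,"yaw":0},{"dp":[0,0,0],"fingers":0.3,"yaw":0},{"dp":[0,0,0],"fingers":0.3,"yaw":0}], "grip_force": 35}}

```text
t: 10.83
ee_pos: [630.6, 38.5, 120.4]
tcp_rot: [3.13, 0.126, -0.048]
ft_force: [-0.6, 1.2, -1.0]
gripper_width: 0.455
```

>>> {"method": "arm_command", "body": {"motion": [{"dp":[-2,0,-5],"fingers":0.3,"yaw":0},{"dp":[-4,0,-9],"fingers":0.3,"yaw":0},{"dp":[-5,0,-11],"fingers":0.3,"yaw":0},{"dp":[-6,0,-13],"fingers":0.3,"yaw":0},{"dp":[-6,0,-13],"fingers":0.3,"yaw":0},{"dp":[-4,0,-10],"fingers":0.3,"yaw":0},{"dp":[-2,0,-5],"fingers":0.3,"yaw":0},{"dp":[0,0,-1],"fingers":0.3,"yaw":0},{"dp":[0,0,0],"fingers":0.3,"yaw":0}]}}

```text
t: 11.58
ee_pos: [600.8, 36.5, 198.1]
tcp_rot: [3.129, 0.126, -0.042]
ft_force: [0.4, 0.0, -1.7]
gripper_width: 0.459
```

```bash
python3 look.py 11 wrist scene;python3 - <<'E'
import cv2
a=cv2.imread("pics/scene11.png");b=cv2.resize(a[120:250,220:360],None,fx=4,fy=4,interpolation=cv2.INTER_CUBIC);cv2.imwrite("pics/s11c.png",b)
E
```

```text
11.5833 [600.8  36.5 198.1] heading 4.6 z [-0.027 -0.011 -1.   ] [ 0.4  0.  -1.7] 0.4586790626490165
```

View pics/wrist11.png

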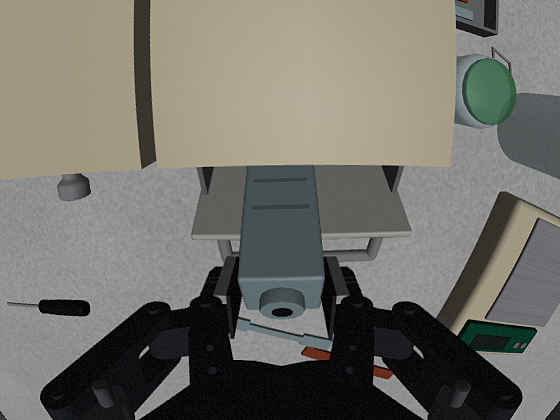

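View pics/s11c.png

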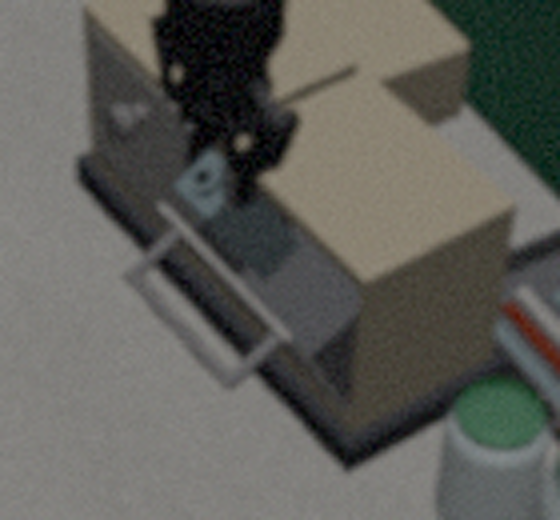

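>>> {"method": "arm_command", "body": {"motion": [{"dp":[-4,0,-6],"fingers":0.3,"yaw":0},{"dp":[-5,0,-9],"fingers":0.3,"yaw":0},{"dp":[-5,0,-9],"fingers":0.3,"yaw":0},{"dp":[-4,0,-8],"fingers":0.3,"yaw":0},{"dp":[-1,0,-3],"fingers":0.3,"yaw":0},{"dp":[0,0,-1],"fingers":0.3,"yaw":0},{"dp":[0,0,0],"fingers":0.3,"yaw":0},{"dp":[0,0,0],"fingers":0.3,"yaw":0}], "grip_force": 25}}

```text
t: 12.35
ee_pos: [579.6, 35.2, 235.5]
tcp_rot: [3.129, 0.126, -0.051]
ft_force: [-0.0, 0.7, -1.4]
gripper_width: 0.458
```

```bash
python3 look.py 12 wrist
```

```text
12.35 [579.6  35.2 235.5] heading 4.61 z [-0.032 -0.011 -0.999] [-0.   0.7 -1.4] 0.45835676675982834
```

View pics/wrist12.png

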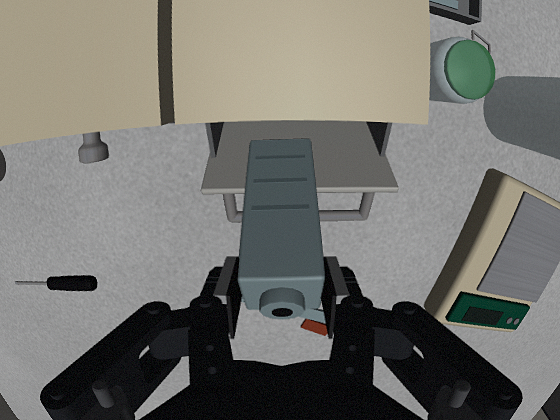

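```bash
cat > foot.py <<'E'
from h import *
import sys
from scipy.optimize import brentq
def foot(W,a,b,w=40):
    s=W["s"];o,d1=ray(W,*a,s);_,d2=ray(W,*b,s)
    # equal-depth along camera z
    M=R.from_rotvec(s["tcp_rot"]).as_matrix()@np.array(W["mount"])[:3,:3];z=M[:,2]
    d1=d1/(d1@z);d2=d2/(d2@z);k=w/np.linalg.norm(d1-d2);p=o+k*(d1+d2)/2
    return p
if __name__=="__main__":
    W=load("wrist"+sys.argv[1]);v=list(map(float,sys.argv[2:]))
    p=foot(W,v[:2],v[2:4]);r=p-[649,25,42]
    print(p.round(1),"X",(r[0]*.9968+r[1]*.08).round(1),"rel TCP",(p-W["s"]["ee_pos"]).round(1))
E
python3 foot.py 12 249.5 141 312.5 141; python3 foot.py 12 246 274 322 277
```

```text
[635.   39.1 190.3] X -12.8 rel TCP [ 55.4   4.  -45.2]
[573.9  33.2 250. ] X -74.2 rel TCP [-5.7 -2.  14.5]
```

>>> {"method": "arm_command", "body": {"motion": [{"dp":[2,0,4],"fingers":0.3,"yaw":0},{"dp":[3,0,4],"fingers":0.3,"yaw":0},{"dp":[4,0,1],"fingers":0.3,"yaw":0},{"dp":[5,0,0],"fingers":0.3,"yaw":0},{"dp":[5,0,0],"fingers":0.3,"yaw":0},{"dp":[5,0,0],"fingers":0.3,"yaw":0},{"dp":[5,0,0],"fingers":0.3,"yaw":0},{"dp":[3,0,0],"fingers":0.3,"yaw":0},{"dp":[1,0,0],"fingers":0.3,"yaw":0},{"dp":[0,0,0],"fingers":0.3,"yaw":0}]}}

```text
t: 13.23
ee_pos: [607.0, 37.1, 217.4]
tcp_rot: [3.127, 0.126, -0.09]
ft_force: [-2.9, -0.6, -1.8]
gripper_width: 0.463
```

```bash
python3 look.py 13 wrist
```

```text
13.2333 [607.   37.1 217.4] heading 4.61 z [-0.057 -0.013 -0.998] [-2.9 -0.6 -1.8] 0.46284728211314147
```

View pics/wrist13.png

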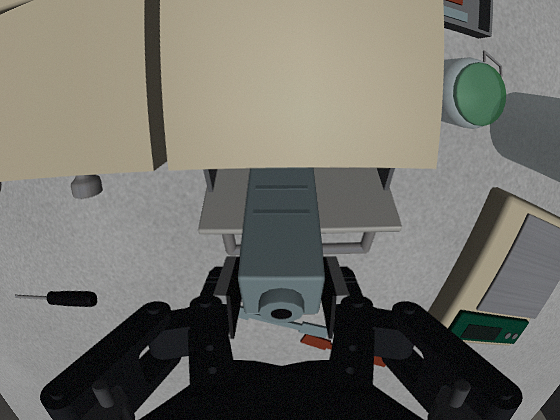

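>>> {"method": "arm_command", "body": {"motion": [{"dp":[4,0,-2],"fingers":0.3,"yaw":0},{"dp":[5,0,-2],"fingers":0.3,"yaw":0},{"dp":[6,0,-2],"fingers":0.3,"yaw":0},{"dp":[6,0,-1],"fingers":0.3,"yaw":0},{"dp":[6,0,-1],"fingers":0.3,"yaw":0},{"dp":[3,0,0],"fingers":0.3,"yaw":0},{"dp":[1,0,0],"fingers":0.3,"yaw":0},{"dp":[0,0,0],"fingers":0.3,"yaw":0}]}}

```text
t: 13.95
ee_pos: [642.0, 39.8, 225.8]
tcp_rot: [3.126, 0.126, -0.088]
ft_force: [-3.9, 0.5, -1.2]
gripper_width: 0.457
```

```bash
python3 look.py 14 wrist scene; python3 - <<'E'
import cv2
a=cv2.imread("pics/scene14.png");b=cv2.resize(a[120:250,220:360],None,fx=4,fy=4,interpolation=cv2.INTER_CUBIC);cv2.imwrite("pics/s14c.png",b)
E
```

```text
13.95 [642.   39.8 225.8] heading 4.62 z [-0.056 -0.014 -0.998] [-3.9  0.5 -1.2] 0.45659378821745805
```

View pics/wrist14.png

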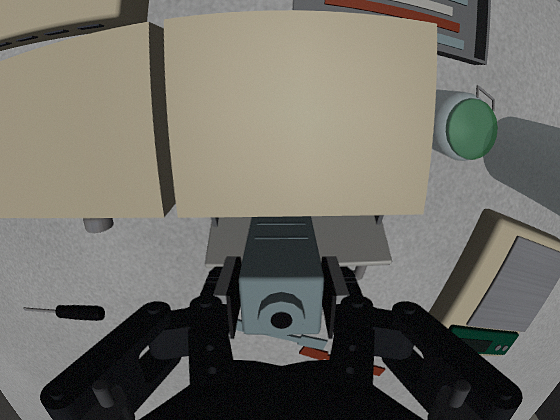

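View pics/s14c.png

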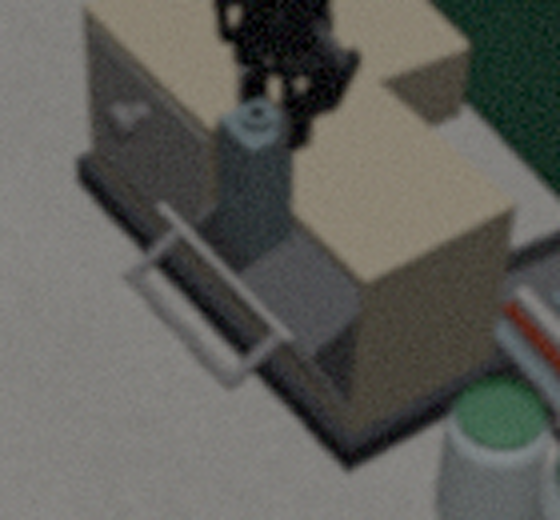

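```bash
python3 - <<'E'
from h import *
S=load("scene14");
f=lambda p:((np.array(p)+.5-[220,120])*4-.5)
o=np.array([642,39.8,252.]);xp=np.array([.9968,.08,0]);yp=np.array([-.08,.9968,0])
for th in(-.2,-.1,0,.1,.2):
    # rear? front-left edge relative grip: local x -18,z 10 -> -92 , y +-20
    for y in(-20,20):
        P=[o+xp*(x*np.cos(th)-z*np.sin(th))+np.array([0,0,1])*(x*np.sin(th)+z*np.cos(th))+yp*y for x,z in((-21,10),(-21,-60))]
        a,b=[f(proj(S,p)) for p in P];print(th,y,a.round(),b.round(),"slope",((b-a)[0]/(b-a)[1]).round(3))
W=load("wrist14");
E
python3 - <<'E'
import cv2
a=cv2.imread("pics/scene14.png");b=cv2.resize(a[135:190,262:310],None,fx=11,fy=11,interpolation=cv2.INTER_CUBIC);cv2.imwrite("pics/s14d.png",b)
E
```

```text
-0.2 -20 [265. 137.] [245. 222.] slope -0.232
-0.2 20 [230. 103.] [211. 188.] slope -0.214
-0.1 -20 [263. 140.] [252. 222.] slope -0.135
-0.1 20 [228. 106.] [218. 188.] slope -0.117
0 -20 [261. 143.] [259. 221.] slope -0.031
0 20 [226. 109.] [225. 187.] slope -0.013
0.1 -20 [260. 146.] [266. 220.] slope 0.084
0.1 20 [225. 112.] [233. 185.] slope 0.101
0.2 -20 [259. 149.] [274. 217.] slope 0.215
0.2 20 [224. 115.] [240. 183.] slope 0.232
```

View pics/s14d.png

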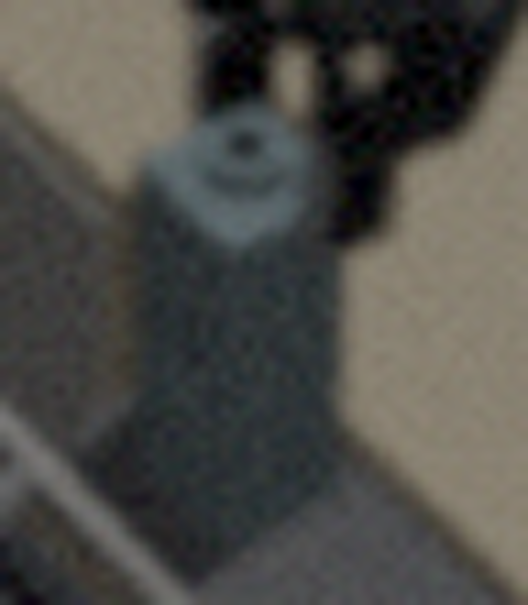

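The scene view shows the moulding now upright in the jaws: its left edge is about vertical, which puts the tilt within 0.05 rad. Next I lift clear and carry it to the pan.

>>> {"method": "arm_command", "body": {"motion": [{"dp":[-3,0,-4],"fingers":0.3,"yaw":0},{"dp":[-5,0,-10],"fingers":0.3,"yaw":0},{"dp":[-5,0,-14],"fingers":0.3,"yaw":0},{"dp":[-6,2,-12],"fingers":0.3,"yaw":0},{"dp":[-8,8,-6],"fingers":0.3,"yaw":0},{"dp":[-10,14,0],"fingers":0.3,"yaw":0},{"dp":[-10,20,0],"fingers":0.3,"yaw":0},{"dp":[-10,24,0],"fingers":0.3,"yaw":0},{"dp":[-10,26,0],"fingers":0.3,"yaw":0},{"dp":[-10,26,0],"fingers":0.3,"yaw":0},{"dp":[-10,26,0],"fingers":0.3,"yaw":0},{"dp":[-10,26,0],"fingers":0.3,"yaw":0},{"dp":[-10,26,0],"fingers":0.3,"yaw":0},{"dp":[-10,26,0],"fingers":0.3,"yaw":0},{"dp":[-8,20,0],"fingers":0.3,"yaw":0},{"dp":[-6,14,0],"fingers":0.3,"yaw":0},{"dp":[-4,8,0],"fingers":0.3,"yaw":0},{"dp":[-2,3,0],"fingers":0.3,"yaw":0},{"dp":[0,0,0],"fingers":0.3,"yaw":0}], "grip_force": 35}}

```text
t: 15.63
ee_pos: [529.4, -258.7, 312.7]
tcp_rot: [3.115, 0.12, 0.007]
ft_force: [0.3, 0.6, -0.0]
gripper_width: 0.459
```

```bash
python3 look.py 15 wrist scene top
```

```text
15.6333 [ 529.4 -258.7  312.7] heading 4.4 z [ 0.006 -0.024 -1.   ] [ 0.3  0.6 -0. ] 0.4592774273202223
```

View pics/wrist15.png

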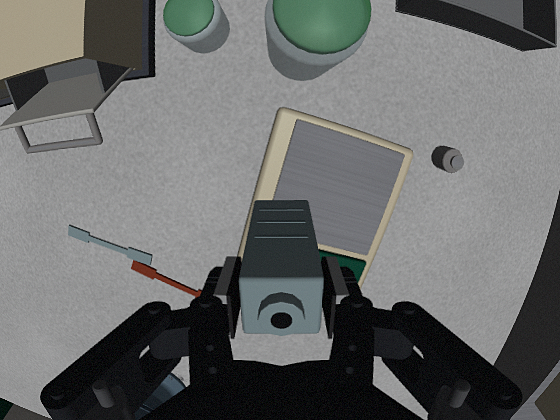

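View pics/scene15.png

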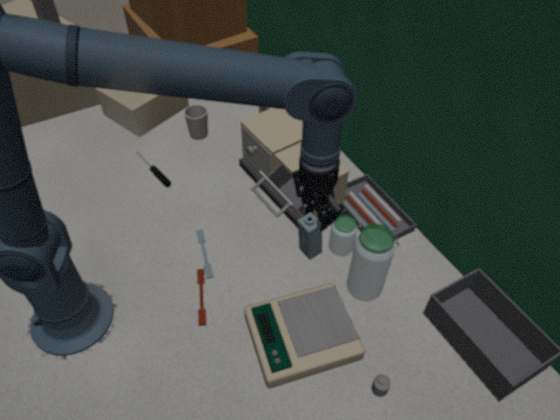

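```bash
python3 foot.py 15 254.5 201 308.5 201; python3 - <<'E'
import cv2
a=cv2.imread("pics/scene15.png");b=cv2.resize(a[200:270,280:340],None,fx=8,fy=8,interpolation=cv2.INTER_CUBIC)
c=cv2.imread("pics/wrist15.png");c=cv2.resize(c[190:350,210:350],None,fx=3.5,fy=3.5,interpolation=cv2.INTER_CUBIC)[:560]
import numpy as np
b=b[:560];d=np.zeros((560,b.shape[1]-180+c.shape[1],3),np.uint8);d[:b.shape[0],:300]=b[:,:300];d[:c.shape[0],300:300+c.shape[1]]=c
cv2.imwrite("pics/c15.png",d[:,:790])
E
```

```text
[ 539.7 -260.2  245.4] X -131.8 rel TCP [ 10.3  -1.5 -67.2]
```

View pics/c15.png

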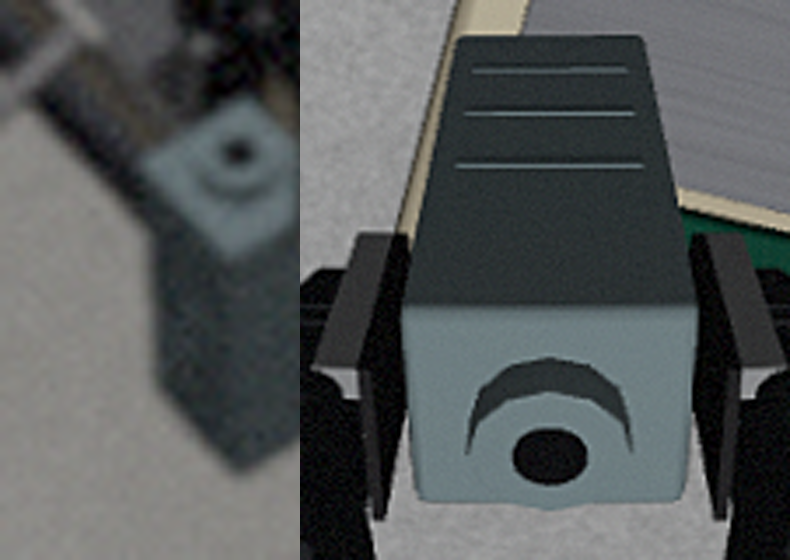

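```bash
python3 foot.py 15 255 200.5 308.3 200.5; python3 foot.py 15 239.5 277 323.5 277; python3 - <<'E'
from h import *
W=load("wrist15");s=W["s"]
# predicted pixels for rear edges given tilt th, grip local (gx) fixed: find th,gx,h best from rows+widths
from scipy.optimize import least_squares
h=s["ee_pos"];xp=np.array([np.cos(.077),np.sin(.077),0]);yp=np.array([-np.sin(.077),np.cos(.077),0])
def f(v):
    th,X,Z,y,w=*v,40
    r=[]
    for (dx,dz),row,c0,c1 in(((0,0),200.5,255,308.3),((0,102),277,239.5,323.5)):
        P=h+xp*(X-dz*np.sin(th))+np.array([0,0,1])*(Z+dz*np.cos(th))+yp*y
        a=proj(W,P+yp*20,s);b=proj(W,P-yp*20,s);r+=[a[0]-c0,a[1]-row,b[0]-c1,b[1]-row]
    return r
q=least_squares(f,[0,10,-67,0]);print(q.x.round(3),np.round(q.fun,1))
E
```

```text
[ 539.1 -260.4  242.3] X -132.3 rel TCP [  9.8  -1.7 -70.4]
[ 530.4 -258.2  341.4] X -140.9 rel TCP [ 1.   0.5 28.8]
[  0.077   8.823 -73.077  -0.449] [-2.5  0.2 -3.1 -0.2  1.8  0.6  1.7 -0.6]
```

>>> {"method": "arm_command", "body": {"motion": [{"dp":[-2,8,4],"fingers":0.3,"yaw":0},{"dp":[-4,14,10],"fingers":0.3,"yaw":0},{"dp":[-4,17,14],"fingers":0.3,"yaw":0},{"dp":[-4,15,16],"fingers":0.3,"yaw":0},{"dp":[-2,11,18],"fingers":0.3,"yaw":0},{"dp":[-1,6,18],"fingers":0.3,"yaw":0},{"dp":[0,2,18],"fingers":0.3,"yaw":0},{"dp":[0,0,14],"fingers":0.3,"yaw":0},{"dp":[0,0,8],"fingers":0.3,"yaw":0},{"dp":[0,0,3],"fingers":0.3,"yaw":0},{"dp":[0,0,0],"fingers":0.3,"yaw":0}]}}

```text
t: 16.7
ee_pos: [521.6, -334.0, 176.1]
tcp_rot: [3.118, 0.153, -0.0]
ft_force: [0.5, 0.5, -1.1]
gripper_width: 0.453
```

```bash
python3 look.py 16 wrist scene top;python3 - <<'E'
import cv2
a=cv2.imread("pics/scene16.png");b=cv2.resize(a[220:390,240:400],None,fx=3.5,fy=3.5,interpolation=cv2.INTER_CUBIC);cv2.imwrite("pics/s16c.png",b)
E
```

```text
16.7 [ 521.6 -334.   176.1] heading 5.61 z [ 0.001 -0.02  -1.   ] [ 0.5  0.5 -1.1] 0.45303723611176144
```

View pics/wrist16.png

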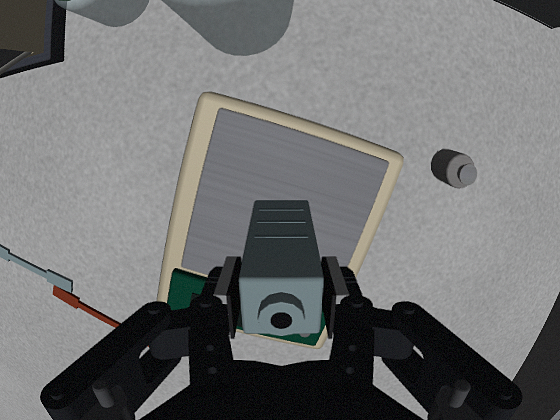

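View pics/s16c.png

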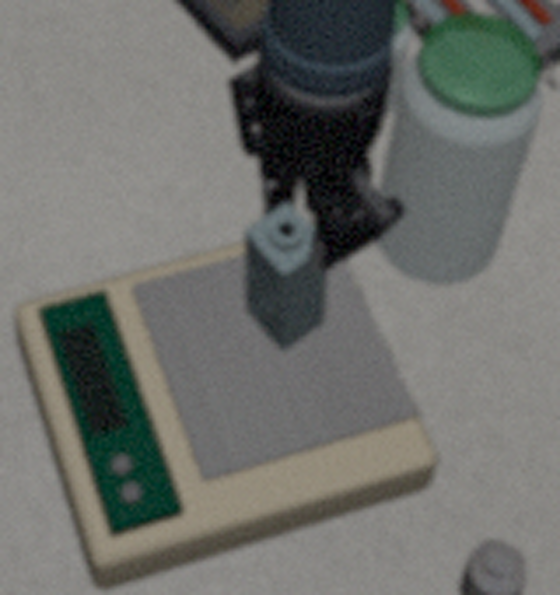

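```bash
python3 - <<'E'
from h import *
V=load("wrist16");q=V["s"];S=load("scene16")
sc=lambda u,v:((u+.5)/3.5-.5+240,(v+.5)/3.5-.5+220)
for n,a in[("RL",(220,108)),("RR",(389,161)),("FL",(182,267))]: print(n,onz(V,*a,77,q).round(1))
for n,a in[("FL",(134,290)),("FR",(205,478)),("RR",(417,412))]: print(n,onz(S,*sc(*a),77).round(1))
print("tri RR",[np.round(x,1) for x in tri([ray(V,389,161,q),ray(S,*sc(417,412))])])
print("tri FL",[np.round(x,1) for x in tri([ray(V,182,267,q),ray(S,*sc(134,290))])])
# moulding lowest corner seen in scene: front? corner at (287,347): rays
print("footcorner z~100", onz(S,*sc(287,347),100).round(1), onz(S,*sc(287,347),77).round(1))
E
python3 foot.py 16 254.5 200.5 308 200.5
```

```text
RL [ 595. -280.   77.]
RR [ 566.1 -424.2   77. ]
FL [ 449.7 -250.2   77. ]
FL [ 449.5 -253.7   77. ]
FR [ 421.2 -394.6   77. ]
RR [ 566.  -423.7   77. ]
tri RR [array([ 566. , -423.9,   77.4]), array([0.2, 0.2])]
tri FL [array([ 449.7, -251.4,   75.9]), array([1.6, 1.6])]
footcorner z~100 [ 509.1 -351.9  100. ] [ 517.6 -342.1   77. ]
[ 531.3 -334.8  106.5] X -146.1 rel TCP [  9.6  -0.8 -69.6]
```

>>> {"method": "arm_command", "body": {"motion": [{"dp":[-2,1,3],"fingers":0.3,"yaw":0},{"dp":[-1,1,4],"fingers":0.3,"yaw":0},{"dp":[0,0,4],"fingers":0.3,"yaw":0},{"dp":[0,0,3],"fingers":0.3,"yaw":0},{"dp":[0,0,2],"fingers":0.3,"yaw":0},{"dp":[0,0,1],"fingers":0.3,"yaw":0}], "grip_force": 25}}

```text
t: 17.35
ee_pos: [524.1, -338.1, 165.7]
tcp_rot: [3.11, 0.156, 0.019]
ft_force: [0.5, 0.7, -0.9]
gripper_width: 0.456
```

>>> {"method": "arm_command", "body": {"motion": [{"dp":[-3,0,2],"fingers":0.3,"yaw":0},{"dp":[-3,0,3],"fingers":0.3,"yaw":0},{"dp":[-2,0,2],"fingers":0.3,"yaw":0},{"dp":[0,0,1.5],"fingers":0.3,"yaw":0},{"dp":[0,0,1],"fingers":0.3,"yaw":0}]}}

```text
t: 17.77
ee_pos: [515.1, -339.1, 154.9]
tcp_rot: [3.111, 0.156, 0.019]
ft_force: [-0.0, 0.7, -1.8]
gripper_width: 0.46
```

>>> {"method": "arm_command", "body": {"motion": [{"dp":[0,0,1],"fingers":0.3,"yaw":0},{"dp":[0,0,1],"fingers":0.3,"yaw":0},{"dp":[0,0,1],"fingers":0.3,"yaw":0}]}}

```text
t: 18.02
ee_pos: [515.0, -339.3, 151.5]
tcp_rot: [3.111, 0.155, 0.019]
ft_force: [-0.5, 0.7, -1.0]
gripper_width: 0.456
```

```bash
python3 look.py 17 scene wrist;python3 - <<'E'
import cv2
a=cv2.imread("pics/scene17.png");b=cv2.resize(a[220:390,240:400],None,fx=3.5,fy=3.5,interpolation=cv2.INTER_CUBIC);cv2.imwrite("pics/s17c.png",b)
E
```

```text
18.0667 [ 514.9 -339.2  151.2] heading 5.73 z [ 0.013 -0.026 -1.   ] [ 0.6  0.1 -1.9] 0.45669010283448797
```

View pics/s17c.png

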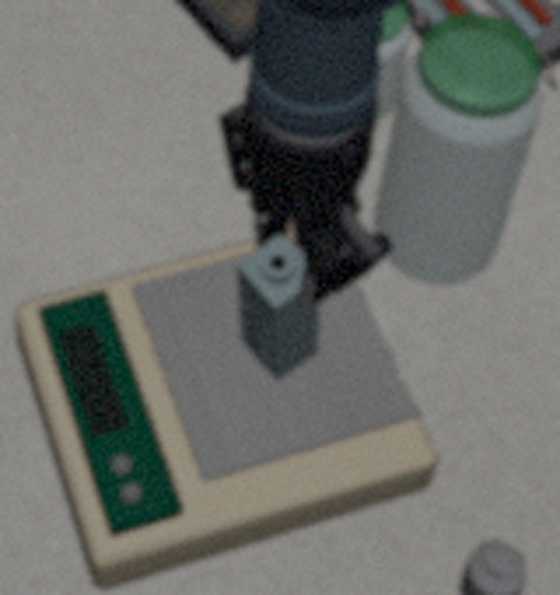

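View pics/wrist17.png

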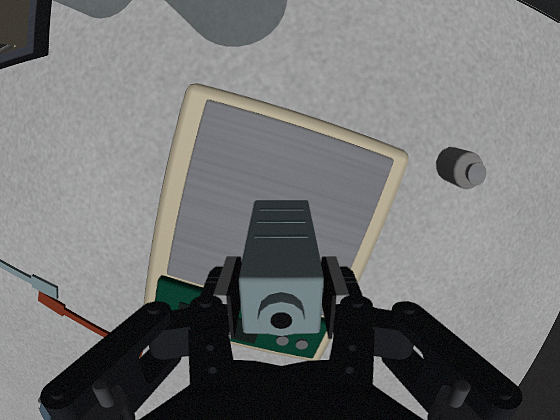

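>>> {"method": "arm_command", "body": {"motion": [{"dp":[0,0,1],"fingers":0.3,"yaw":0},{"dp":[0,0,1],"fingers":0.3,"yaw":0},{"dp":[0,0,1],"fingers":0.3,"yaw":0}]}}

```text
t: 18.37
ee_pos: [515.6, -339.4, 148.6]
tcp_rot: [3.11, 0.156, 0.02]
ft_force: [0.3, -0.4, -1.6]
gripper_width: 0.457
```

>>> {"method": "arm_command", "body": {"motion": [{"dp":[0,0,1],"fingers":0.3,"yaw":0},{"dp":[0,0,1],"fingers":0.3,"yaw":0}]}}

```text
t: 18.53
ee_pos: [516.0, -339.5, 146.8]
tcp_rot: [3.11, 0.156, 0.021]
ft_force: [0.7, 0.0, 2.5]
gripper_width: 0.459
```

>>> {"method": "arm_command", "body": {"motion": [{"dp":[0,0,1],"fingers":0.3,"yaw":0},{"dp":[0,0,1],"fingers":0.3,"yaw":0}], "grip_force": 20}}

```text
t: 18.7
ee_pos: [517.2, -339.4, 146.5]
tcp_rot: [3.11, 0.156, 0.024]
ft_force: [-0.2, 0.7, 4.7]
gripper_width: 0.457
```

>>> {"method": "arm_command", "body": {"motion": [{"dp":[0,0,1.5],"fingers":0.3,"yaw":0},{"dp":[0,0,1.5],"fingers":0.3,"yaw":0},{"dp":[0,0,1],"fingers":0.3,"yaw":0}]}}

```text
t: 18.95
ee_pos: [518.2, -339.3, 146.3]
tcp_rot: [3.11, 0.156, 0.025]
ft_force: [-2.9, 0.5, 4.7]
gripper_width: 0.459
```

```bash
python3 look.py 18 scene wrist;python3 - <<'E'
import cv2,numpy as np
a=cv2.imread("pics/scene18.png");b=cv2.resize(a[280:335,295:345],None,fx=8,fy=8,interpolation=cv2.INTER_CUBIC)
c=cv2.imread("pics/wrist18.png");c=cv2.resize(c[190:350,215:350],None,fx=2.75,fy=2.75,interpolation=cv2.INTER_CUBIC)
d=np.zeros((440,400+c.shape[1],3),np.uint8);d[:b.shape[0],:400]=b[:440];d[:c.shape[0],400:]=c[:440]
cv2.imwrite("pics/c18.png",d)
E
```

```text
19.0 [ 518.1 -339.4  146.2] heading 5.77 z [ 0.017 -0.027 -0.999] [-2.6  0.7  6.2] 0.4563087002899198
```

View pics/c18.png

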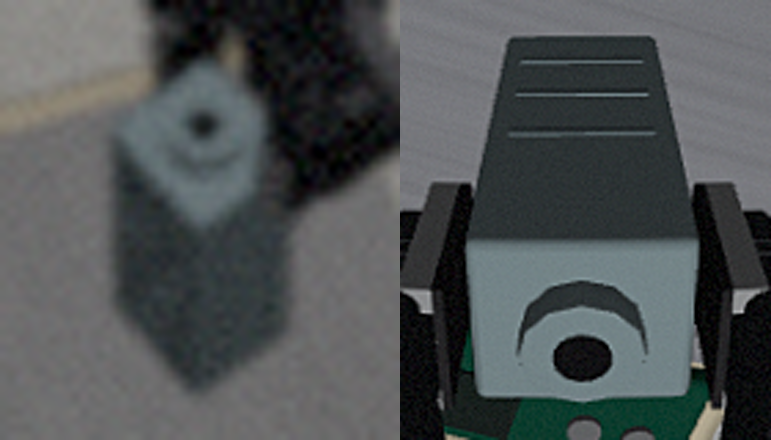

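```bash
python3 - <<'E'
from h import *
S=load("scene18");f=lambda p:((np.array(p)+.5-[295,280])*8-.5)
h=np.radians(5.7);xp=np.array([np.cos(h),np.sin(h),0]);yp=np.array([-np.sin(h),np.cos(h),0]);o=np.array([509,-338,77.])
for th in(0,.05,.1,.15):
  r=[]
  for x,y in((-18,20),(-18,-20),(18,-20)):
    a,b=[f(proj(S,o+xp*(x*np.cos(th)-z*np.sin(th))+[0,0,x*np.sin(th)+z*np.cos(th)]+yp*y)) for z in(102,0)]
    r.append((a.round(),b.round(),((b-a)[0]/(b-a)[1]).round(3)))
  print(th,r)
E
python3 foot.py 18 254.5 203.5 308 203.5
```

```text
0 [(array([115., 112.]), array([ 94., 297.]), np.float64(-0.112)), (array([206., 217.]), array([179., 398.]), np.float64(-0.15)), (array([309., 150.]), array([275., 334.]), np.float64(-0.184))]
0.05 [(array([100., 123.]), array([ 94., 299.]), np.float64(-0.035)), (array([191., 228.]), array([179., 400.]), np.float64(-0.073)), (array([295., 158.]), array([275., 333.]), np.float64(-0.111))]
0.1 [(array([ 86., 135.]), array([ 94., 300.]), np.float64(0.052)), (array([176., 240.]), array([179., 401.]), np.float64(0.015)), (array([280., 167.]), array([275., 331.]), np.float64(-0.029))]
0.15 [(array([ 71., 146.]), array([ 94., 301.]), np.float64(0.15)), (array([161., 252.]), array([179., 403.]), np.float64(0.115)), (array([265., 176.]), array([275., 330.]), np.float64(0.063))]
[ 526.8 -340.9   77.5] X -151.1 rel TCP [  8.7  -1.5 -68.7]
```

>>> {"method": "arm_command", "body": {"motion": [{"dp":[1.5,0,1.5],"fingers":0.3,"yaw":0},{"dp":[2,0,1.5],"fingers":0.3,"yaw":0},{"dp":[2,0,1],"fingers":0.3,"yaw":0},{"dp":[1,0,1],"fingers":0.3,"yaw":0}]}}

```text
t: 19.38
ee_pos: [523.8, -339.7, 144.8]
tcp_rot: [3.109, 0.155, 0.022]
ft_force: [-1.3, 0.6, 6.2]
gripper_width: 0.455
```

```bash
python3 look.py 19 scene wrist;python3 - <<'E'
import cv2,numpy as np
a=cv2.imread("pics/scene19.png");b=cv2.resize(a[280:335,295:345],None,fx=8,fy=8,interpolation=cv2.INTER_CUBIC)
c=cv2.imread("pics/wrist19.png");c=cv2.resize(c[190:350,215:350],None,fx=2.75,fy=2.75,interpolation=cv2.INTER_CUBIC)
d=np.zeros((440,400+c.shape[1],3),np.uint8);d[:b.shape[0],:400]=b[:440];d[:c.shape[0],400:]=c[:440]
cv2.imwrite("pics/c19.png",d)
E
```

```text
19.4333 [ 524.  -339.7  144.7] heading 5.72 z [ 0.016 -0.028 -0.999] [-1.4  0.9  5.5] 0.45807973812138003
```

View pics/c19.png

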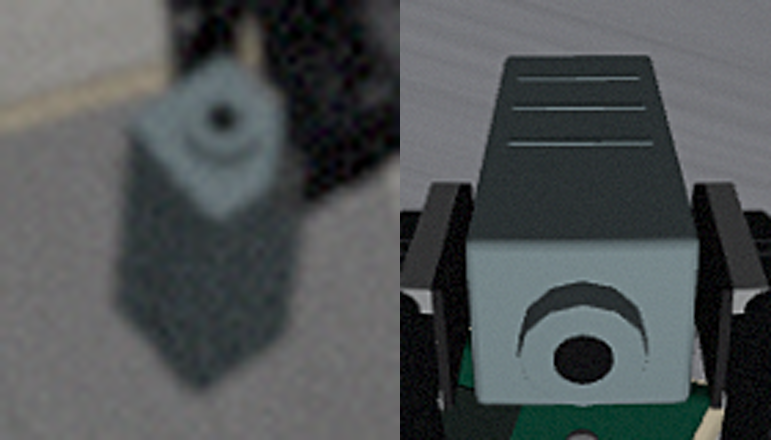

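The moulding is now upright in the scene view: its edges match a vertical projection (slopes -0.12 and -0.135). I'm releasing it.

>>> {"method": "arm_command", "body": {"motion": [{"dp":[0,0,-0.5],"fingers":0.44,"yaw":0},{"dp":[0,0,0],"fingers":0.48,"yaw":0},{"dp":[0,0,0],"fingers":0.55,"yaw":0},{"dp":[0,0,0],"fingers":0.65,"yaw":0},{"dp":[0,0,0],"fingers":0.75,"yaw":0}]}}

```text
t: 19.9
ee_pos: [524.5, -340.5, 143.5]
tcp_rot: [3.107, 0.155, 0.025]
ft_force: [0.3, 1.0, -0.4]
gripper_width: 0.749
```

```bash
python3 look.py 20 scene wrist;python3 - <<'E'
import cv2,numpy as np
a=cv2.imread("pics/scene20.png");b=cv2.resize(a[280:335,295:345],None,fx=8,fy=8,interpolation=cv2.INTER_CUBIC)
c=cv2.imread("pics/wrist20.png");c=cv2.resize(c[190:350,215:350],None,fx=2.75,fy=2.75,interpolation=cv2.INTER_CUBIC)
d=np.zeros((440,400+c.shape[1],3),np.uint8);d[:b.shape[0],:400]=b[:440];d[:c.shape[0],400:]=c[:440]
cv2.imwrite("pics/c20.png",d)
E
```

```text
19.95 [ 524.4 -340.4  143.5] heading 5.72 z [ 0.017 -0.03  -0.999] [0.1 0.7 0.1] 0.7496930236597226
```

View pics/c20.png

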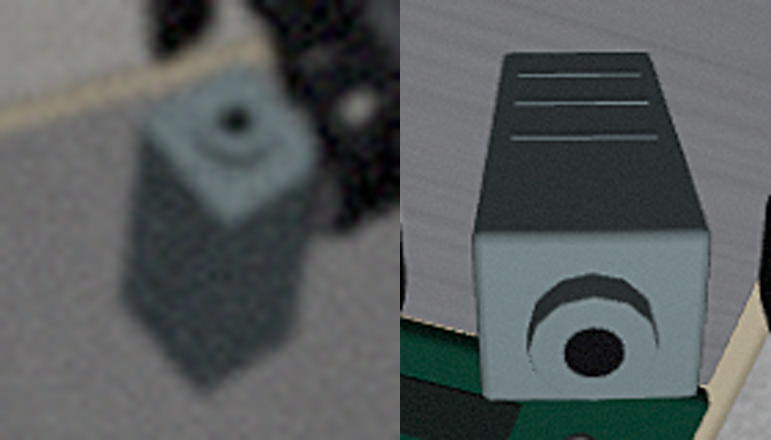

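>>> {"method": "arm_command", "body": {"motion": [{"dp":[0,0,-3],"fingers":0.9,"yaw":0},{"dp":[0,0,-6],"fingers":0.9,"yaw":0},{"dp":[0,0,-12],"fingers":0.9,"yaw":0},{"dp":[0,0,-20],"fingers":0.9,"yaw":0},{"dp":[0,0,-25],"fingers":0.9,"yaw":0},{"dp":[0,0,-25],"fingers":0.9,"yaw":0},{"dp":[0,0,-20],"fingers":0.9,"yaw":0},{"dp":[0,0,-10],"fingers":0.9,"yaw":0},{"dp":[0,0,-3],"fingers":0.9,"yaw":0},{"dp":[0,0,0],"fingers":0.9,"yaw":0}]}}

```text
t: 20.83
ee_pos: [522.5, -336.2, 279.4]
tcp_rot: [3.106, 0.156, 0.029]
ft_force: [0.7, -0.5, -0.2]
gripper_width: 0.9
```

```bash
python3 look.py 21 scene top wrist;python3 - <<'E'
import cv2
a=cv2.imread("pics/scene21.png");b=cv2.resize(a[120:390,230:400],None,fx=2.2,fy=2.2,interpolation=cv2.INTER_CUBIC);cv2.imwrite("pics/s21c.png",b)
E
```

```text
20.9333 [ 521.8 -335.8  277.5] heading 5.76 z [ 0.018 -0.03  -0.999] [-0.1 -0.3 -0.4] 0.9029177175103023
```

View pics/s21c.png

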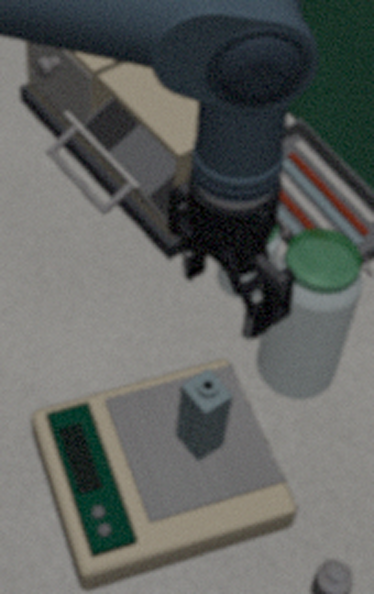

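View pics/wrist21.png

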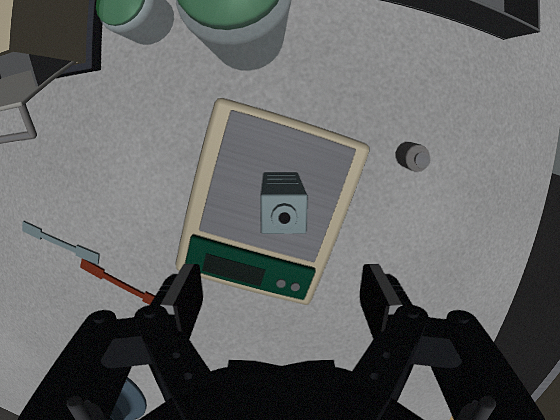

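```bash
python3 - <<'E'
from h import *
V=load("wrist21");q=V["s"];S=load("scene21");
sc=lambda u,v:((u+.5)/2.2-.5+230,(v+.5)/2.2-.5+120)
print("boss",[np.round(x,1) for x in tri([ray(V,284,217,q),ray(S,*sc(208,384))])], onz(V,284,217,187,q).round(1))
print("pan", np.mean([onz(V,*p,77,q) for p in((229,110),(356,148),(325,262),(200,234))],0).round(1))
E
```

```text
boss [array([ 513.5, -342.3,  188.6]), array([0.2, 0.2])] [ 512.8 -342.3  187. ]
pan [ 506.7 -340.4   77. ]
```

>>> {"method": "arm_command", "body": {"motion": [{"dp":[2,-8,0],"fingers":0,"yaw":0},{"dp":[4,-16,0],"fingers":0,"yaw":0},{"dp":[7,-24,0],"fingers":0,"yaw":0},{"dp":[10,-28,0],"fingers":0,"yaw":0},{"dp":[12,-30,0],"fingers":0,"yaw":0},{"dp":[12,-30,0],"fingers":0,"yaw":0},{"dp":[12,-30,0],"fingers":0,"yaw":0},{"dp":[12,-30,0],"fingers":0,"yaw":0},{"dp":[12,-30,0],"fingers":0,"yaw":0},{"dp":[12,-30,0],"fingers":0,"yaw":0},{"dp":[12,-28,0],"fingers":0,"yaw":0},{"dp":[10,-22,0],"fingers":0,"yaw":0},{"dp":[8,-16,0],"fingers":0,"yaw":0},{"dp":[5,-10,0],"fingers":0,"yaw":0},{"dp":[3,-5,0],"fingers":0,"yaw":0},{"dp":[1,-2,0],"fingers":0,"yaw":0},{"dp":[0,0,0],"fingers":0,"yaw":0}]}}

```text
t: 22.4
ee_pos: [606.5, 39.5, 237.2]
tcp_rot: [3.122, 0.156, -0.058]
ft_force: [0.2, -0.7, -0.8]
gripper_width: -0.002
```

```bash
python3 look.py 22 wrist
```

```text
22.4 [606.5  39.5 237.2] heading 5.69 z [-0.036 -0.017 -0.999] [ 0.2 -0.7 -0.8] -0.0024625765119866646
```

View pics/wrist22.png

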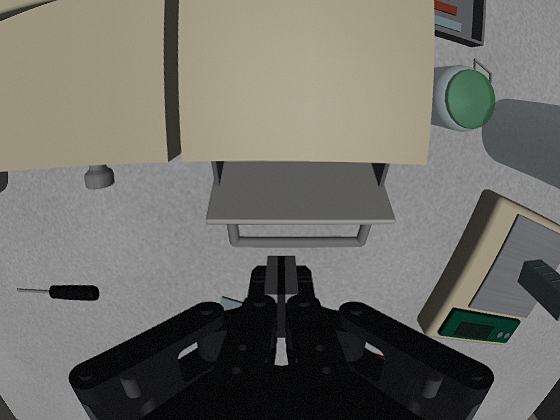

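```bash
python3 - <<'E'
from h import *
V=load("wrist22");q=V["s"]
for th in (.4,.45,.5,.55):
    C=np.array([649.,25.,42.]);xp=np.array([.9968,.08,0])
    P=lambda x,z:C+xp*(x*np.cos(th)-z*np.sin(th))+[0,0,x*np.sin(th)+z*np.cos(th)]
    print(th,np.round(proj(V,P(0,130),q),1),np.round(proj(V,P(-45,112),q),1))
print(onz(V,300,221,160,q))
E
```

```text
0.4 [302.1 218.3] [297.7 239.2]
0.45 [301.5 224. ] [297.2 241.2]
0.5 [301.  229.1] [296.7 242.8]
0.55 [300.4 233.7] [296.3 244. ]
[595.43893206  22.12339056 160.        ]
```

>>> {"method": "arm_command", "body": {"motion": [{"dp":[6,3,4],"fingers":0,"yaw":-0.4},{"dp":[7,4,8],"fingers":0,"yaw":-0.4},{"dp":[4,3,14],"fingers":0,"yaw":0},{"dp":[2,1,18],"fingers":0,"yaw":0},{"dp":[0,0,18],"fingers":0,"yaw":0},{"dp":[0,0,14],"fingers":0,"yaw":0},{"dp":[0,0,8],"fingers":0,"yaw":0},{"dp":[0,0,3],"fingers":0,"yaw":0},{"dp":[0,0,0],"fingers":0,"yaw":0}]}}

```text
t: 23.2
ee_pos: [626.1, 9.6, 139.3]
tcp_rot: [3.115, 0.145, -0.061]
ft_force: [0.6, 0.5, -0.7]
gripper_width: 0.001
```

>>> {"method": "arm_command", "body": {"motion": [{"dp":[-4,0,0],"fingers":0,"yaw":0},{"dp":[-5,0,0],"fingers":0,"yaw":0},{"dp":[-5,0,0],"fingers":0,"yaw":0},{"dp":[-5,0,0],"fingers":0,"yaw":0},{"dp":[-5,0,0],"fingers":0,"yaw":0},{"dp":[-5,0,0],"fingers":0,"yaw":0},{"dp":[-5,0,0],"fingers":0,"yaw":0}]}}

```text
t: 23.78
ee_pos: [592.1, 6.0, 144.4]
tcp_rot: [3.115, 0.144, -0.05]
ft_force: [0.6, 0.1, -0.6]
gripper_width: 0.002
```

```bash
python3 look.py 23 wrist scene;python3 - <<'E'
import cv2
a=cv2.imread("pics/scene23.png");b=cv2.resize(a[120:250,220:360],None,fx=4,fy=4,interpolation=cv2.INTER_CUBIC);cv2.imwrite("pics/s23c.png",b)
E
```

```text
23.7833 [592.1   6.  144.4] heading 5.26 z [-0.031 -0.024 -0.999] [ 0.6  0.1 -0.6] 0.00220300781520377
```

View pics/wrist23.png

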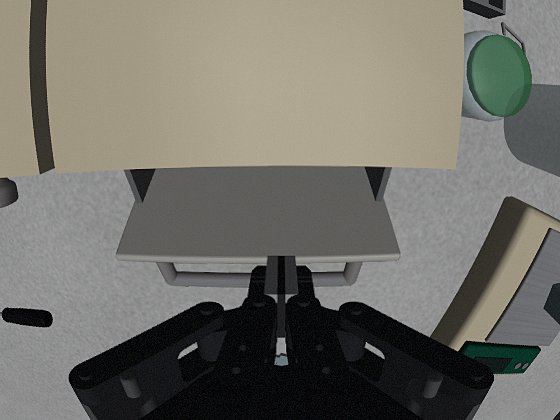

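View pics/s23c.png

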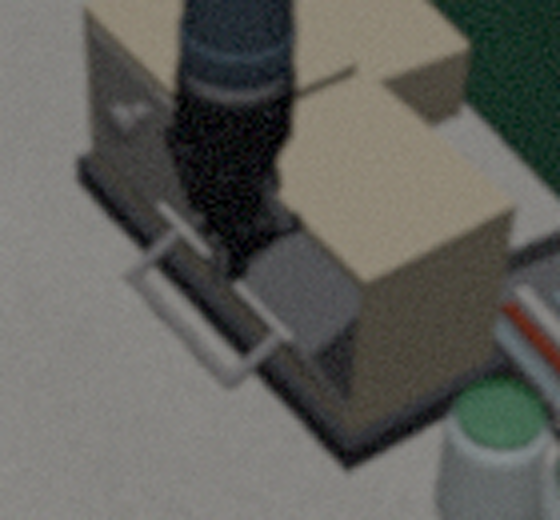

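```bash
python3 - <<'E'
from h import *
S=load("scene23");V=load("wrist23");q=V["s"];f=lambda p:((np.array(p)+.5-[220,120])*4-.5).round()
print("tip",f(proj(S,q["ee_pos"])),proj(V,q["ee_pos"],q))
for th in(.4,.45,.5):
    C=np.array([649.,25.,42.]);xp=np.array([.9968,.08,0]);yp=np.array([-.08,.9968,0])
    P=lambda x,z,y:C+xp*(x*np.cos(th)-z*np.sin(th))+[0,0,x*np.sin(th)+z*np.cos(th)]+yp*y
    print(th,[f(proj(S,P(0,130,y))) for y in(78,0,-78)],P(0,130,-20).round(1),P(6,130,-20).round(1),np.round([proj(V,P(0,130,y),q) for y in (78,-78)]))
print(f(proj(S,[594,6,158])),f(proj(S,[592,6,200])))
E
```

```text
tip [228. 298.] (np.float64(280.89127877655704), np.float64(253.12206920737412))
0.4 [array([163., 196.]), array([225., 263.]), array([292., 334.])] [600.1   1.  161.7] [605.6   1.5 164.1] [[111. 251.]
 [402. 254.]]
0.45 [array([155., 202.]), array([218., 269.]), array([284., 340.])] [5.942e+02 5.000e-01 1.591e+02] [599.6   1.  161.7] [[115. 259.]
 [399. 261.]]
0.5 [array([149., 209.]), array([211., 275.]), array([277., 347.])] [5.885e+02 1.000e-01 1.561e+02] [5.937e+02 5.000e-01 1.590e+02] [[119. 265.]
 [395. 268.]]
[230. 283.] [228. 240.]
```

```bash
python3 - <<'E'
import cv2,numpy as np
a=cv2.imread("pics/scene23.png");b=cv2.resize(a[150:215,240:300],None,fx=8,fy=8,interpolation=cv2.INTER_CUBIC)
c=cv2.imread("pics/wrist23.png");c=cv2.resize(c[220:350,240:325],None,fx=3.7,fy=4,interpolation=cv2.INTER_CUBIC)
d=np.zeros((520,480+c.shape[1],3),np.uint8);d[:b.shape[0],:480]=b;d[:c.shape[0],480:]=c
d=np.clip(255*(d/255.)**.5,0,255).astype(np.uint8)
cv2.imwrite("pics/c23.png",d)
E
```

```text
(no output)
```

View pics/c23.png

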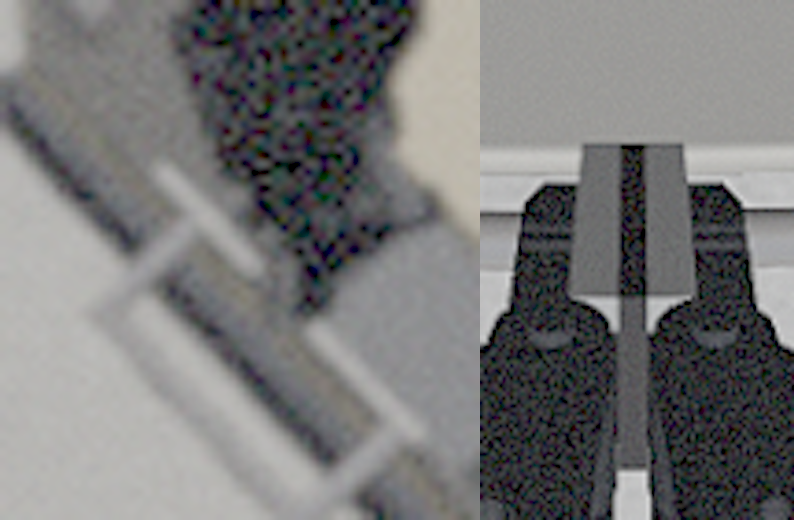

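>>> {"method": "arm_command", "body": {"motion": [{"dp":[-4,0,1],"fingers":0,"yaw":0},{"dp":[-5,0,2],"fingers":0,"yaw":0},{"dp":[-5,0,2],"fingers":0,"yaw":0},{"dp":[-4,0,2],"fingers":0,"yaw":0}]}}

```text
t: 24.22
ee_pos: [573.5, 4.3, 138.3]
tcp_rot: [3.115, 0.144, -0.047]
ft_force: [-0.0, 0.8, -0.0]
gripper_width: 0.004
```

```bash
python3 look.py 24 wrist scene;python3 - <<'E'
import cv2
import numpy as np
a=cv2.imread("pics/scene24.png");b=cv2.resize(a[150:215,240:300],None,fx=8,fy=8,interpolation=cv2.INTER_CUBIC)
b=np.clip(255*(b/255.)**.5,0,255).astype(np.uint8);cv2.imwrite("pics/s24c.png",b)
E
```

```text
24.2167 [573.5   4.3 138.3] heading 5.27 z [-0.029 -0.024 -0.999] [-0.   0.8 -0. ] 0.004181233615068683
```

View pics/wrist24.png

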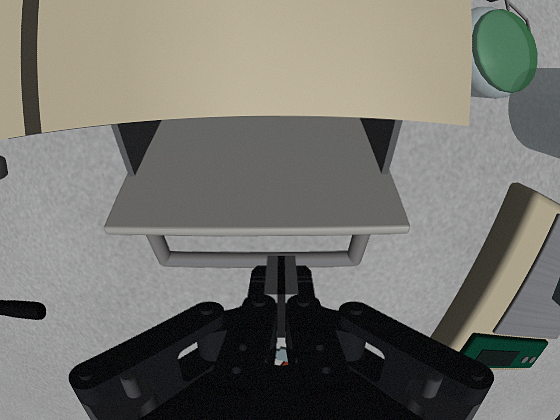

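View pics/s24c.png

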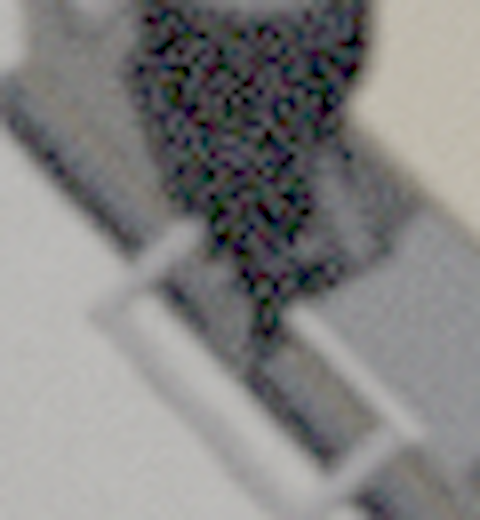

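>>> {"method": "arm_command", "body": {"motion": [{"dp":[5,0,4],"fingers":0,"yaw":0},{"dp":[1,0,9],"fingers":0,"yaw":0},{"dp":[0,0,10],"fingers":0,"yaw":0},{"dp":[0,0,7],"fingers":0,"yaw":0},{"dp":[0,0,2],"fingers":0,"yaw":0},{"dp":[0,0,0],"fingers":0,"yaw":0}]}}

```text
t: 24.82
ee_pos: [578.5, 3.8, 101.1]
tcp_rot: [3.115, 0.144, -0.051]
ft_force: [-0.9, -0.3, 0.0]
gripper_width: -0.001
```

>>> {"method": "arm_command", "body": {"motion": [{"dp":[-3,0,1],"fingers":0,"yaw":0},{"dp":[-4,0,2],"fingers":0,"yaw":0},{"dp":[-4,0,2],"fingers":0,"yaw":0},{"dp":[-4,0,3],"fingers":0,"yaw":0},{"dp":[-4,0,3],"fingers":0,"yaw":0},{"dp":[-2,0,1],"fingers":0,"yaw":0},{"dp":[0,0,0],"fingers":0,"yaw":0}]}}

```text
t: 25.4
ee_pos: [570.8, 3.2, 94.6]
tcp_rot: [3.118, 0.145, 0.002]
ft_force: [2.3, -1.2, -0.5]
gripper_width: 0.0
```

```bash
python3 look.py 25 wrist
```

```text
25.4 [570.8   3.2  94.6] heading 5.32 z [ 0.002 -0.02  -1.   ] [ 2.3 -1.2 -0.5] 0.0003877761759485563
```

View pics/wrist25.png

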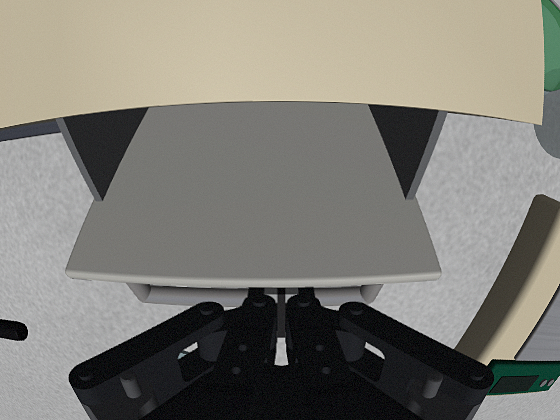

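>>> {"method": "arm_command", "body": {"motion": [{"dp":[-4,0,2],"fingers":0,"yaw":0},{"dp":[-5,0,3],"fingers":0,"yaw":0},{"dp":[-5,0,3],"fingers":0,"yaw":0},{"dp":[-5,0,3],"fingers":0,"yaw":0},{"dp":[-5,0,2],"fingers":0,"yaw":0},{"dp":[-3,0,1],"fingers":0,"yaw":0},{"dp":[0,0,0],"fingers":0,"yaw":0}]}}

```text
t: 26.03
ee_pos: [546.3, 0.7, 83.8]
tcp_rot: [3.118, 0.145, 0.017]
ft_force: [0.9, 0.1, 1.5]
gripper_width: -0.002
```

```bash
python3 look.py 26 wrist scene;python3 - <<'E'
import cv2
import numpy as np
a=cv2.imread("pics/scene26.png");b=cv2.resize(a[150:215,240:300],None,fx=8,fy=8,interpolation=cv2.INTER_CUBIC)
b=np.clip(255*(b/255.)**.5,0,255).astype(np.uint8);cv2.imwrite("pics/s26c.png",b)
E
```

```text
26.0333 [546.3   0.7  83.8] heading 5.32 z [ 0.012 -0.02  -1.   ] [0.9 0.1 1.5] -0.0016355503568159775
```

View pics/wrist26.png

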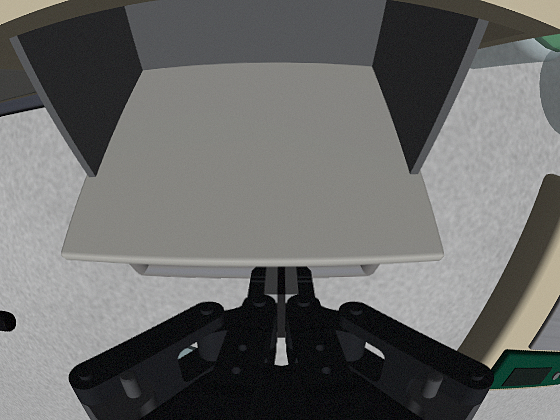

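View pics/s26c.png

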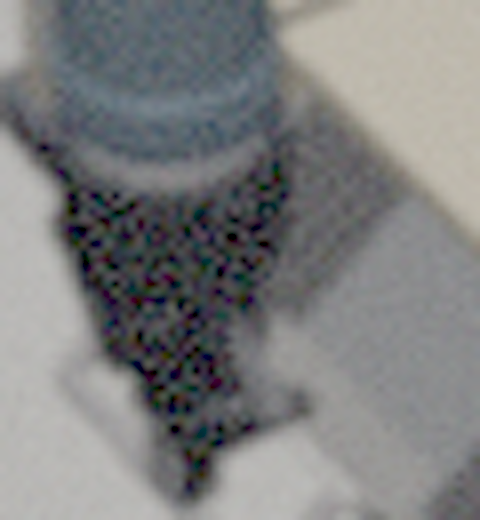

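>>> {"method": "arm_command", "body": {"motion": [{"dp":[2,0,-2],"fingers":0,"yaw":0},{"dp":[2,0,-6],"fingers":0,"yaw":0},{"dp":[1,0,-10],"fingers":0,"yaw":0},{"dp":[1,0,-14],"fingers":0,"yaw":0},{"dp":[0,0,-18],"fingers":0,"yaw":0},{"dp":[-1,0,-24],"fingers":0,"yaw":0},{"dp":[-2,0,-26],"fingers":0,"yaw":0},{"dp":[-4,0,-24],"fingers":0,"yaw":0},{"dp":[-4,0,-16],"fingers":0,"yaw":0},{"dp":[-4,0,-8],"fingers":0,"yaw":0},{"dp":[-2,0,-2],"fingers":0,"yaw":0},{"dp":[0,0,0],"fingers":0,"yaw":0},{"dp":[0,0,0],"fingers":0,"yaw":0}]}}

```text
t: 27.22
ee_pos: [517.3, 1.6, 233.3]
tcp_rot: [3.117, 0.146, -0.052]
ft_force: [-0.0, 0.9, 0.1]
gripper_width: -0.002
```

```bash
python3 look.py 27 wrist top scene; python3 - <<'E'
import cv2,numpy as np
a=cv2.imread("pics/top27.png");b=cv2.resize(a[100:310,80:460],None,fx=2.1,fy=2.1,interpolation=cv2.INTER_CUBIC);cv2.imwrite("pics/t27c.png",b)
from h import *
V=load("wrist27");q=V["s"]
for th in (.5,.6,.65,.7):
    C=np.array([649.,25.,42.]);xp=np.array([.9968,.08,0])
    P=lambda x,z:C+xp*(x*np.cos(th)-z*np.sin(th))+[0,0,x*np.sin(th)+z*np.cos(th)]
    print(th,np.round(proj(V,P(0,130),q),1),np.round(proj(V,P(-45,112),q),1))
E
```

```text
27.2167 [517.3   1.6 233.3] heading 5.34 z [-0.032 -0.022 -0.999] [-0.   0.9  0.1] -0.0021211612054055536
0.5 [262.3 113.7] [263.7 147.2]
0.6 [262.6 127.8] [264.1 153.4]
0.65 [262.7 134.1] [264.2 155.9]
0.7 [262.9 139.9] [264.4 158. ]
```

View pics/wrist27.png

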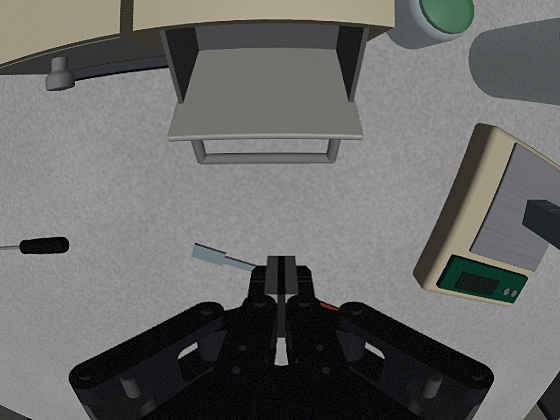

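View pics/t27c.png

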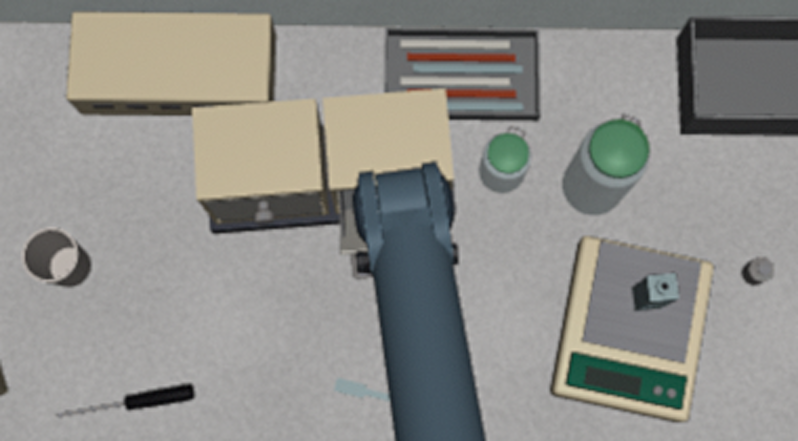

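View pics/scene27.png

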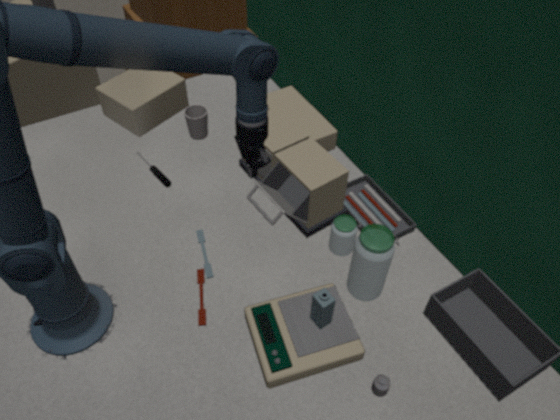

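The bin now reads about 0.66 rad (panel edge at row 135, bar at row 157). The moulding is upright on the pan, and the jars, beaker and weight are where they started.

>>> {"method": "arm_command", "body": {"motion": [{"dp":[-3,0,-5],"fingers":0,"yaw":0},{"dp":[-1,0,-2],"fingers":0,"yaw":0},{"dp":[0,0,0],"fingers":0,"yaw":0},{"dp":[0,0,0],"fingers":0,"yaw":0}]}}

```text
t: 27.7
ee_pos: [511.4, 1.3, 237.3]
tcp_rot: [3.118, 0.146, -0.064]
ft_force: [0.1, 0.4, -0.0]
gripper_width: -0.002
```

```bash
python3 -c "
from cell import state,hand_in
s=state();print(s['t'],s['ee_pos'],s['ft_force'],abs(s['qvel']).max());print(hand_in())"
```

```text
27.7 [511.4104079    1.33963324 237.27600113] [ 0.11452359  0.43452989 -0.01270639] 0.00181028317389159
the job is handed in; nothing more can be done
None
```

The job is done and handed in at 27.7 s. The bow-handle bin is tilted well out, and the moulding stands upright near the middle of the balance pan.

**What I did:**
- **Bin, first pull:** I hooked the handle and tilted the bin to about 0.45 rad.
- **Moulding out:** I gripped the moulding across its y faces near the top and lifted it out along the panel.
- **Straightening:** The tool stayed nearly vertical and could not lean with the moulding. I turned it upright in the jaws by pressing its foot lightly (about 4 N) against the front edge of the case's top.
- **Setting down:** It touched the pan with about 4–6 N and was squared up while in contact before I released it.
- **Bin, second pull:** After the moulding was on the pan, I went back and pulled the bin further out.

**Last checks:**
- **Moulding:** Just after release the boss measured (513, -342, 188.6). The pan centre was about (507, -340) and the expected height was 187, so it is about 7 mm off centre. The later top and scene pictures still show it upright.
- **Bin:** The wrist view gives a tilt of about 0.66 rad.
- **Knob bin and loose items:** The knob bin is shut. By eye in the last top and scene pictures, the jars, beaker and weight are where they started.
- **Robot:** It is clear of everything, at rest, with no contact force.

**What disagreed:** I twice tried to pull the bin further from inside the panel top. Neither pull moved it or showed any force. By its reported position the closed fingertip passed the panel, and I did not find out why. That is why the final opening was done with the handle, after the moulding had been set down.

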